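Pack the closed specimen containers into the desk tray

ROBOT

A 6-joint arm with a two-finger parallel gripper is mounted at the origin on the work surface. World frame = base frame: x ahead of the robot, y to its left, z up, the work surface at z = 0. Lengths are in m, angles in rad, forces in N, time in s.
With the tool pointing down it reaches from about 0.3 to 0.95 m from the base axis. Payload 3.1 kg.
Tool frame: the origin (TCP) lies midway between the tips of the shut fingers; the grasp point (between the pads) lies robot.grip_point_offset behind it (robot.grip_point_offset is the distance from the TCP to the grasp point, in m); z points along the fingers, y is the direction in which the jaws open and shut (so a half turn about z gives the same grasp; the last joint's range is limited). The gripper opens to 85 mm and grips with 20 to 120 N. Pads are 22 mm wide; open, the fingers measure 114 mm over their backs; the gripper's body (76 mm by 85 mm) begins 54 mm behind the grasp point. The pads swing forward as they close: fully open they stand 13 mm farther back than shut.
Start: joints at [1.143, 0.308, 1.634, -0, 1.2, -0.07], TCP at [0.219, 0.585, 0.231] pointing down, gripper open.
Joint ranges: [-3.06, 3.06], [-0.79, 1.96], [0.05, 2.63], [-1.19, 4.34], [0.05, 2.64], [-2.94, 2.94]. Speed limits (rad/s): [2.79, 2.79, 3.14, 3.14, 3.14, 3.14].

INTERFACE

Orientations are given as a unit quaternion [w, x, y, z].
In Python, from cell import robot gives the robot as it stands.
- The arm moves only by the shell command python3 -m handwheel 'ROWS' [OPENING]. ROWS is JSON, a list of rows, each an object of numbers: "x", "y", "z": the shift along the tool's x, y, z in mm; "wx", "wy", "wz": the turn, a rotation vector about the tool's x, y, z in degrees. In form: [{"x": .., "y": .., "z": .., "wx": .., "wy": .., "wz": ..}, ...]. A call has 1 to 5 rows; each row is the pose to reach, as a shift and turn from the pose commanded when the call began, along the tool's axes at that moment; what a row does not reach only later rows make up. A row lasts 1/12 s, in which the tool goes at most 41.7 mm and 7.16 degrees, less where a joint would pass 70% of its speed; a pose out of reach is approached as far as the arm can. A call with a gripper value outside its range is refused whole. OPENING is the opening, from 0 (shut) to 1 (fully open), set as the call begins (- or left out, the last holds). The fingers move at their own pace and stop on an object; the grip force is fixed at half the most. Time passes only in rows, so rows that repeat a pose let the fingers close. It gives the time, the measured TCP pose, the force and the opening at its end, in the units of the state.
- robot.sense(): the state, without advancing time (a new reading comes with each control period).
- robot.read_camera(name): name is "side" or "top"; returns the picture (384x512x3 uint8, red, green, blue); there is no depth.
- robot.camera_model(name): a dict with "fx", "fy", "cx", "cy" (pixels), "pose" (4x4, takes a point from camera to world coordinates). Camera axes: x right, y down, z forward; pixel columns grow to the right and rows downward; lengths in m; the calibration is good to about 2 mm. A picture is of the moment at which its call begins. camera_model takes no time and is no camera call.
- robot.close_job(): hands the job in, once; it reports no verdict.
The state is a dict: "t": time; "joint_pos": joint angles; "qvel": joint speeds; "joint_torque": joint torques, N m; "position": TCP position; "orientation": TCP orientation; "ft_force": force on the tool from outside, world axes, zero at the start; "wrist_torque": the same for the moment, N m; "gripper_width": finger opening in m.
Only numpy, scipy, OpenCV 4.12 (cv2) and the standard library are available. Lean on these libraries where they do the work, as an engineer would, in place of code of your own. Each camera call takes 0.05 s, during which the arm holds its last target.

TASK

Pack the four closed specimen containers upright into the square wooden tray: the large tin in the large squarish bay with the small tin centred on its lid, the slide box lying flat along the long bay, and the capped jar in the smallest bay. Leave the three open, empty look-alikes (open tin, uncapped jar, lidless slide box) where they stand. The specimens are delicate: set each thing down gently, never drop or toss it.

Things in the scene. Friction and masses are not known exactly. Their poses are not given: they have to be found in the camera images.
- tray: Square tray of light wood, cork floor, fixed to the desk at any yaw. 160 x 160 mm; floor 4 mm thick; rim (5 mm thick) and dividers (4 mm) reach 20 mm up. Origin: centre of underside, z up. Bays in its own x, y (mm): LONG x -75..75, y 13..75 (centre 0, 44); LARGE squarish x -75..13, y -75..9 (centre -31, -33); SMALLEST x 17..75, y -75..9 (centre 46, -33).
- tin_large: Closed round bare-metal tin, flat lid with a fine ring line, 60 mm across, 36 mm high, about 120 g. Goes in the large bay. Origin: centre of its underside; z up.
- tin_small: Closed round bare-metal tin, flat lid with a fine ring line, 44 mm across, 30 mm high, about 70 g. Goes on the lid of the large tin. Origin: centre of its underside; z up.
- slide_box: Closed grey plastic slide box with a dark seam, 90 mm long (its x), 36 mm wide (its y), 36 mm high, about 90 g. Goes in the long bay, its length along the bay, either way round. Origin: centre of its underside; z up.
- jar: Round amber glass jar with a white screw cap, 38 mm across, 62 mm high (cap is the top 14 mm, also 38 mm across), about 100 g. Goes in the smallest bay, standing. Origin: centre of its underside; z up.
- open_tin: Look-alike that stays: round bare-metal tin without lid, open and empty, 58 mm across, 34 mm high. Origin: centre of its underside; z up.
- open_jar: Look-alike that stays: amber glass jar without cap, open and empty, 38 mm across, 58 mm high with a 32 mm neck. Origin: centre of its underside; z up.
- open_slide_box: Look-alike that stays: grey plastic slide box without lid, open and empty, 90 mm long (its x), 36 mm wide (its y), 24 mm high. Origin: centre of its underside; z up.
Not all that is in view belongs to the job. What is shaped like the tin_small but blue is not meant. Leave any blue look-alike of the slide_box alone.

How it is judged:
At the end, for the whole second after the job is handed in: Large tin, slide box and capped jar rest on the floors of their bays (height within 3 mm); small tin on the large tin's lid, centred within 12 mm; all four upright within 0.1 rad and at rest; the three open containers at rest within 20 mm of their starts (x of tin_large in the frame of tray between -0.047 and -0.015 m and y of tin_large in the frame of tray between -0.047 and -0.019 m and z of tin_large in the frame of tray between 0.001 and 0.007 m and x of slide_box in the frame of tray between -0.032 and 0.032 m and y of slide_box in the frame of tray between 0.029 and 0.059 m and z of slide_box in the frame of tray between 0.001 and 0.007 m and x of jar in the frame of tray between 0.034 and 0.058 m and y of jar in the frame of tray between -0.058 and -0.008 m and z of jar in the frame of tray between 0.001 and 0.007 m and horizontal distance between tin_small and tin_large below 0.012 m and z of tin_small in the frame of tin_large between 0.033 and 0.039 m and angle between each of tin_large, tin_small, slide_box, jar's own z axis and vertical below 0.1 rad and linear speed of each of tin_large, tin_small, slide_box, jar, open_tin, open_jar, open_slide_box below 0.02 m/s and distance of each of open_tin, open_jar, open_slide_box from where it was at the start of the episode below 0.02 m); the robot touches nothing.
It fails at once if an open container is displaced by more than 30 mm (distance of any of open_tin, open_jar, open_slide_box from where it was at the start of the episode above 0.03 m).
It fails at once if a closed container is dropped or tossed (faster than 0.6 m/s, a fall of about 18 mm, while the fingers do not hold it) ((linear speed of tin_large above 0.6 m/s and contact force between the fingers and tin_large below 0.1 N) or (linear speed of tin_small above 0.6 m/s and contact force between the fingers and tin_small below 0.1 N) or (linear speed of slide_box above 0.6 m/s and contact force between the fingers and slide_box below 0.1 N) or (linear speed of jar above 0.6 m/s and contact force between the fingers and jar below 0.1 N)).
It also fails if it takes over 112 s, if anything falls off the work surface, if the arm or the gripper's body presses on something with over 40 N, if the wrist force passes 120 N, or if a joint passes its speed limit or range.

## Working session

There is one attempt and no reset: what is moved stays moved. The work goes in short steps, Python scripts to look and compute and a shell command to move; the robot and the scene stay as the last step left them, time stands still between calls to the robot, and variables do not carry over. Pictures are saved under pics/ and viewed, and the job is handed in when it is done.

```bash
ls; mkdir -p pics; python3 - <<'E'
from cell import robot
import cv2, json
s=robot.sense(); print(s); print(robot.grip_point_offset)
for n in ("top","side"):
    im=robot.read_camera(n); cv2.imwrite(f"pics/{n}0.png",im[:,:,::-1]); m=robot.camera_model(n); print(n,m)
E
```

```text
pics
{'t': 0.0, 'joint_pos': array([ 1.14329261e+00,  3.08968320e-01,  1.63520837e+00,  5.04229570e-06,
        1.19969623e+00, -6.97106560e-02]), 'qvel': array([-0.0003085 , -0.00095031, -0.00076164, -0.00066932,  0.00028828,
        0.00035927]), 'joint_torque': array([ 3.19232558e-04, -4.15257275e+01, -2.76662761e+01, -1.88048680e-04,
        1.02533062e-02,  1.47648575e-05]), 'position': array([0.21856606, 0.58465293, 0.23005953]), 'orientation': array([-2.82810702e-04,  1.77944612e-01,  9.84039844e-01, -1.10450256e-03]), 'ft_force': array([0.32530349, 0.28341892, 0.2629143 ]), 'wrist_torque': array([0.02640258, 0.0046011 , 0.00141397]), 'gripper_width': 0.08534466007842324}
0.0187
top {'fx': 429.98626528448904, 'fy': 429.98626528448904, 'cx': 258.8323466516889, 'cy': 196.31555708407146, 'pose': array([[-0.02608664, -0.9950413 ,  0.09598071,  0.41383124],
       [-0.99949315,  0.02771427,  0.01566375, -0.06620494],
       [-0.01824611, -0.09552345, -0.99525994,  1.36577338],
       [ 0.        ,  0.        ,  0.        ,  1.        ]])}
side {'fx': 450.442413120057, 'fy': 450.442413120057, 'cx': 258.59233639203507, 'cy': 194.90107386186455, 'pose': array([[ 0.91278167, -0.24768895,  0.32477657,  0.20332004],
       [-0.40826376, -0.57714424,  0.70726602, -0.82947886],
       [ 0.01226095, -0.77817396, -0.6279291 ,  0.73111974],
       [ 0.        ,  0.        ,  0.        ,  1.        ]])}
```

```bash
python3 - <<'E'
import cv2
for n in ("top","side"):
    im=cv2.imread(f"pics/{n}0.png"); cv2.imwrite(f"pics/{n}0b.png",cv2.resize(im,(800,600),interpolation=cv2.INTER_CUBIC))
E
```

```text
(no output)
```

View pics/top0b.png

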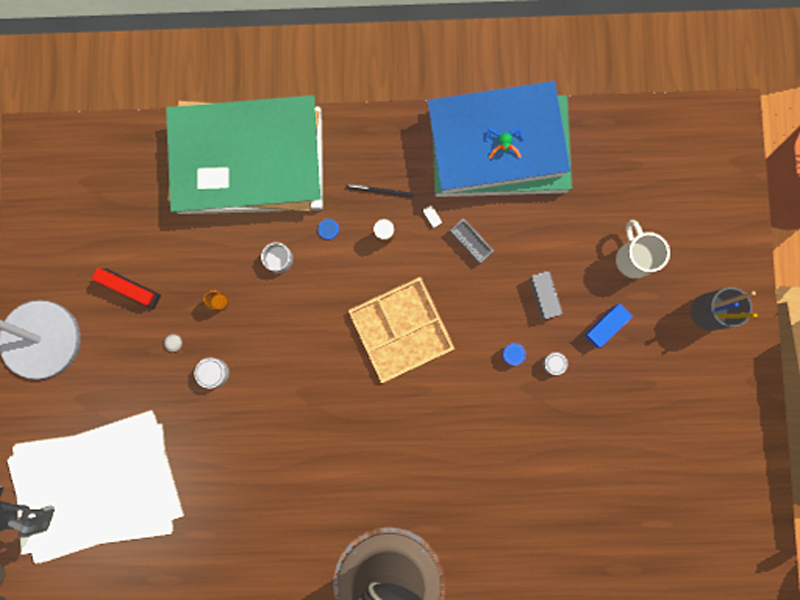

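View pics/side0b.png

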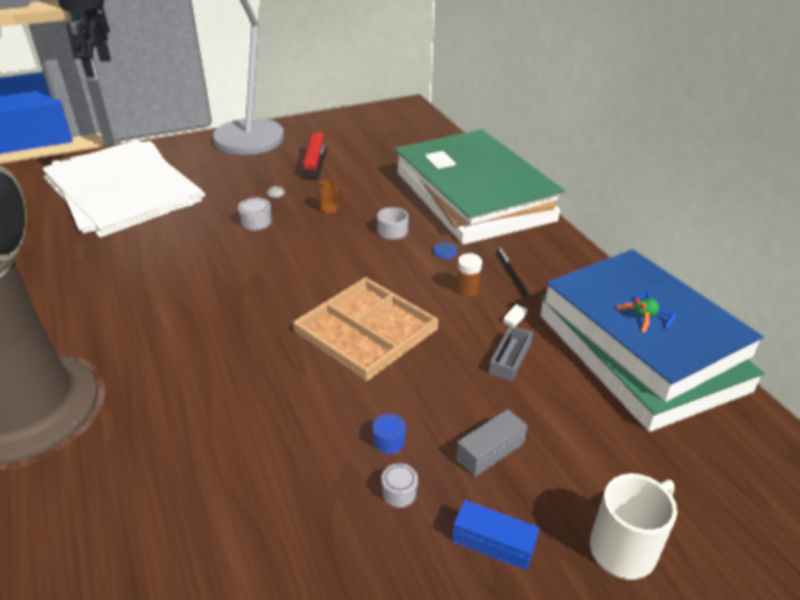

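Top view: tray at about (401,330), large tin (211,374), small tin (556,364), slide box (546,295) and capped jar (384,230). The lookalikes are at (277,257), (215,300) and (470,242), with blue decoys at (514,355) and (610,326). Next I measure these.

```bash
cat > h.py <<'E'
import numpy as np, cv2
from cell import robot
def ray(n,u,v):
    m=robot.camera_model(n); T=np.array(m["pose"]); d=T[:3,:3]@np.array([(u-m["cx"])/m["fx"],(v-m["cy"])/m["fy"],1]); return T[:3,3],d
def cast(n,u,v,z):
    o,d=ray(n,u,v); return o+d*(z-o[2])/d[2]
def proj(n,p):
    m=robot.camera_model(n); T=np.array(m["pose"]); c=T[:3,:3].T@(np.array(p)-T[:3,3]); return np.array([m["fx"]*c[0]/c[2]+m["cx"],m["fy"]*c[1]/c[2]+m["cy"]])
def snap(n,name):
    im=robot.read_camera(n)[:,:,::-1].copy(); cv2.imwrite(f"pics/{name}.png",im); return im
E
python3 - <<'E'
import cv2,numpy as np
im=cv2.imread("pics/top0.png")
def crop(c,r,w,h,name,k=8,f="top0"):
    im=cv2.imread(f"pics/{f}.png")
    return cv2.resize(im[r:r+h,c:c+w],None,fx=k,fy=k,interpolation=cv2.INTER_NEAREST)
cv2.imwrite("pics/z_tray.png",crop(215,170,84,80,"",7))
a=crop(115,215,48,48,"",6);b=crop(332,215,48,48,"",6);c=crop(225,125,48,48,"",6);d=crop(325,165,48,48,"",6)
cv2.imwrite("pics/z_obj.png",np.vstack([np.hstack([a,b]),np.hstack([c,d])]))
E
```

```text
(no output)
```

View pics/z_tray.png

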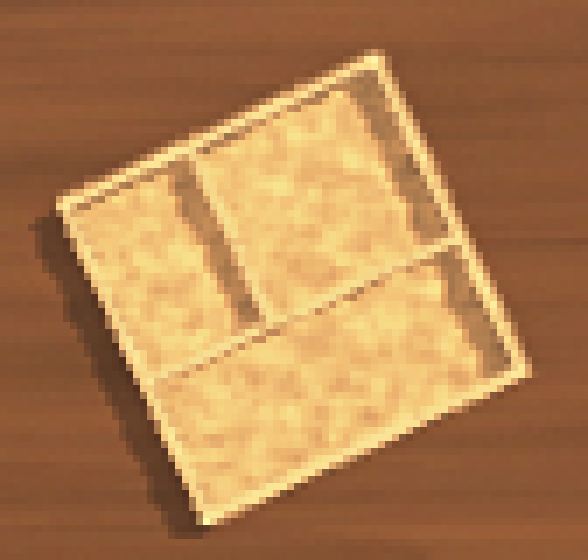

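View pics/z_obj.png

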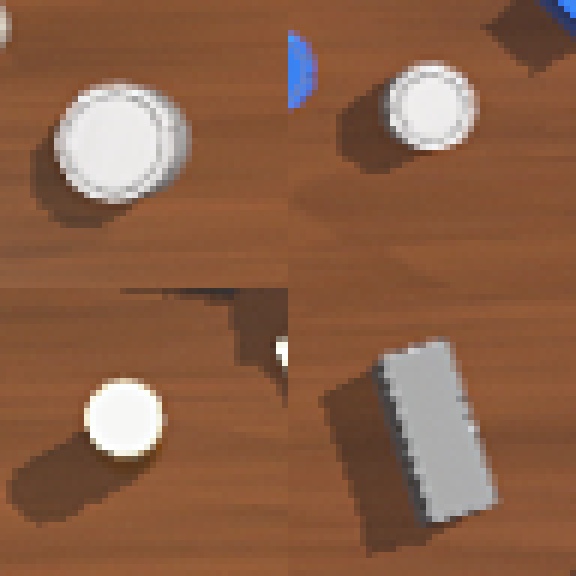

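Tray top view: the long bay is the lower strip, the large bay upper right and the smallest upper left. That puts tray +x towards image left-down and +y towards image down-right. Now the measurements.

```bash
python3 - <<'E'
from h import *
im=cv2.imread("pics/top0.png"); hsv=cv2.cvtColor(im,cv2.COLOR_BGR2HSV)
def comp(mask,seed,r=40):
    n,l,st,ce=cv2.connectedComponentsWithStats(mask.astype(np.uint8))
    k=l[seed[1],seed[0]]; 
    return (l==k).astype(np.uint8) if k else None
def rep(name,mask,z):
    c=max(cv2.findContours(mask,cv2.RETR_EXTERNAL,cv2.CHAIN_APPROX_NONE)[0],key=cv2.contourArea)
    mm=cv2.moments(mask,True); u,v=mm["m10"]/mm["m00"],mm["m01"]/mm["m00"]
    p=cast("top",u,v,z)
    pts=np.array([cast("top",*q,z)[:2] for q in c[:,0,:].astype(float)]).astype(np.float32)
    (cx,cy),(w,h),a=cv2.minAreaRect(pts)
    area=mask.sum()
    s=np.linalg.norm(cast("top",u+1,v,z)-cast("top",u,v,z))
    print(name,"px",round(u,1),round(v,1),"world",p.round(4),"rect",round(cx,4),round(cy,4),"wh",round(w+s,4),round(h+s,4),round(a,1),"eqdiam",round(2*np.sqrt(area/np.pi)*s,4))
S,V,H=hsv[...,1].astype(int),hsv[...,2].astype(int),hsv[...,0].astype(int)
bright=(S<60)&(V>200)
rep("tinL lid",comp(cv2.morphologyEx(((S<60)&(V>212)).astype(np.uint8),cv2.MORPH_CLOSE,np.ones((3,3))),(135,239)),.036)
rep("tinS",comp((S<70)&(V>140),(356,233)),.030)
rep("jar",comp((S<110)&(V>200),(246,147)),.062)
rep("box",comp((S<60)&(V>135),(349,189)),.036)
# tray
m=((H>10)&(H<30)&(V>175)).astype(np.uint8); m=cv2.morphologyEx(m,cv2.MORPH_CLOSE,np.ones((9,9)))
rep("tray",comp(m,(256,215)),.020)
c=max(cv2.findContours(comp(m,(256,215)),cv2.RETR_EXTERNAL,cv2.CHAIN_APPROX_NONE)[0],key=cv2.contourArea)
q=cv2.approxPolyDP(c,8,True)[:,0,:]; print(q.tolist())
P=np.array([cast("top",*a.astype(float),.02) for a in q]);print(P.round(4), P.mean(0))
for i in range(4): print(np.linalg.norm(P[i]-P[i-1]),np.degrees(np.arctan2(*(P[i]-P[i-1])[:2][::-1])))
E
```

```text
tinL lid px 134.3 238.3 world [0.4224 0.3434 0.036 ] rect 0.4232 0.3428 wh 0.056 0.0588 90.0 eqdiam 0.0567
tinS px 355.5 232.3 world [ 0.4229 -0.3404  0.03  ] rect 0.4238 -0.3418 wh 0.0462 0.0461 88.5 eqdiam 0.0452
jar px 245.3 146.2 world [ 0.696 -0.008  0.062] rect 0.6965 -0.0071 wh 0.0401 0.0407 88.6 eqdiam 0.0392
box px 349.8 188.4 world [ 0.559 -0.328  0.036] rect 0.5595 -0.3282 wh 0.093 0.0399 14.5 eqdiam 0.0641
tray px 256.6 210.7 world [ 0.4986 -0.0367  0.02  ] rect 0.4993 -0.0367 wh 0.1648 0.166 23.6 eqdiam 0.1827
[[268, 177], [223, 198], [244, 244], [290, 223]]
[[ 0.604  -0.0756  0.02  ]
 [ 0.5414  0.0679  0.02  ]
 [ 0.3958  0.005   0.02  ]
 [ 0.4572 -0.1401  0.02  ]] [ 0.499631   -0.03568608  0.02      ]
0.16037650157184208 23.739555267860077
0.1565322629801337 113.5804957403702
0.15861775848843565 -156.65139018967776
0.15762925682902446 -67.05904080686314
```

```bash
python3 - <<'E'
from h import *
im=cv2.imread("pics/side0.png")
k=4
big=cv2.resize(im,None,fx=k,fy=k,interpolation=cv2.INTER_CUBIC)
def D(p,col=(0,0,255)):
    q=proj("side",p); cv2.circle(big,tuple(int(round((a+.5)*k)) for a in q),1,col,-1)
def circ(x,y,r,z,col=(0,0,255)):
    for a in np.arange(0,6.28,.15): D((x+r*np.cos(a),y+r*np.sin(a),z),col)
circ(.4224,.3434,.03,.036);circ(.4232,-.341,.022,.03);circ(.696,-.0075,.019,.062)
circ(.4224,.3434,.03,0,(0,255,0));circ(.4232,-.341,.022,0,(0,255,0));circ(.696,-.0075,.019,0,(0,255,0))
a=np.radians(14.5+90-90)
def rect(x,y,l,w,yaw,z):
    for s in np.linspace(-1,1,15):
        for u,v in ((s,1),(s,-1),(1,s),(-1,s)):
            D((x+u*l/2*np.cos(yaw)-v*w/2*np.sin(yaw),y+u*l/2*np.sin(yaw)+v*w/2*np.cos(yaw),z))
rect(.5592,-.3283,.09,.036,np.radians(14.5),.036)
rect(.4992,-.0362,.16,.16,np.radians(113.5),.02)
def c(r,cc,h,w): return big[r*k:(r+h)*k,cc*k:(cc+w)*k]
cv2.imwrite("pics/s1.png",np.hstack([c(165,180,90,105),c(120,145,90,40),c(155,285,90,45)]))
cv2.imwrite("pics/s2.png",c(250,230,90,120))
E
```

```text
(no output)
```

View pics/s1.png

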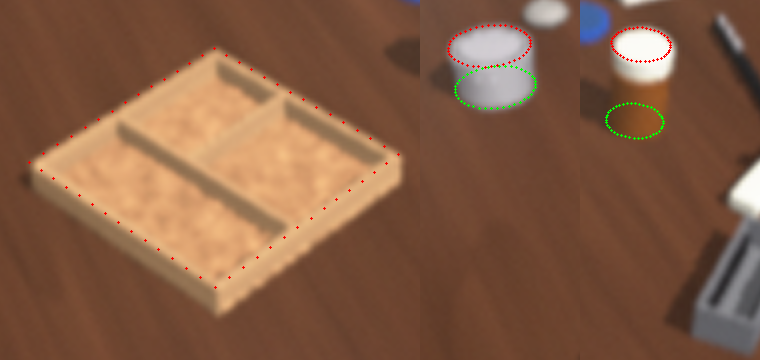

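View pics/s2.png

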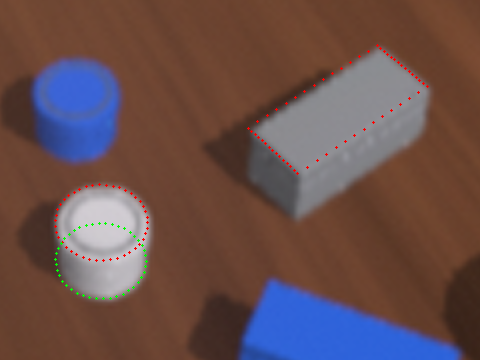

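```bash
cat >> h.py <<'E'
from scipy.spatial.transform import Rotation as R
def to(x,y,z,jaw=None):
    s=robot.sense(); q=s["orientation"]; M=R.from_quat([q[1],q[2],q[3],q[0]])
    d=M.as_matrix().T@(np.array([x,y,z])-s["position"])*1000
    a=np.degrees(np.arctan2(M.as_matrix()[1,1],M.as_matrix()[0,1]))
    tilt=np.degrees(np.arccos(-M.as_matrix()[2,2]))
    w=0 if jaw is None else -((jaw-a+90)%180-90)
    print("t",round(s["t"],2),"pos",s["position"].round(4),"jaw",round(a,2),"tilt",round(tilt,2),"w",round(s["gripper_width"],4),"F",s["ft_force"].round(1),"j6",round(s["joint_pos"][5],2))
    print(" shift mm",d.round(1),"wz",round(w,2))
TY=113.5; TC=np.array([.4992,-.0362])
def tray(bx,by):
    a=np.radians(TY); return TC+np.array([[np.cos(a),-np.sin(a)],[np.sin(a),np.cos(a)]])@np.array([bx,by])
E
python3 - <<'E'
from h import *
to(.4224,.3434,.10,68.5)
for n,b in (("L",(-.031,-.033)),("long",(0,.044)),("S",(.046,-.033))): print(n,tray(*b).round(4))
E
```

```text
t 0.1 pos [0.2186 0.5847 0.2302] jaw 69.5 tilt 0.12 w 0.0854 F [ 0.  -1.4  0.1] j6 -0.07
 shift mm [-275.4 -154.4  130.5] wz 1.0
L [ 0.5418 -0.0515]
long [ 0.4588 -0.0537]
S [0.5111 0.0191]
```

```bash
python3 -m handwheel '[{"x":-33,"y":-18},{"x":-66,"y":-37,"z":5},{"x":-99,"y":-55,"z":15},{"x":-132,"y":-74,"z":25},{"x":-160,"y":-90,"z":35,"wz":1}]' 1; python3 - <<'E'
from h import *
to(.4224,.3434,.10,68.5)
E
```

```text
t 0.1 pos [0.2186 0.5847 0.2302] jaw 69.5 tilt 0.12 w 0.0854 F [ 0.  -1.4  0.1] j6 -0.07
 shift mm [-275.4 -154.4  130.5] wz 1.0validation failed for argument at $[0]...
```

```bash
python3 -m handwheel '[{"x":-33,"y":-18,"z":0,"wx":0,"wy":0,"wz":0},{"x":-66,"y":-37,"z":5,"wx":0,"wy":0,"wz":0},{"x":-99,"y":-55,"z":15,"wx":0,"wy":0,"wz":0},{"x":-132,"y":-74,"z":25,"wx":0,"wy":0,"wz":0},{"x":-160,"y":-90,"z":35,"wx":0,"wy":0,"wz":1}]' 1; python3 - <<'E'
from h import *
to(.4224,.3434,.10,68.5)
E
```

```text
t: 0.52
position: [0.3381, 0.443, 0.1955]
orientation: [0.0, 0.187, 0.982, -0.0]
ft_force: [0.2, 0.5, 0.7]
gripper_width: 0.0855
t 0.52 pos [0.3381 0.443  0.1955] jaw 68.49 tilt 0.05 w 0.0855 F [0.2 0.5 0.7] j6 -0.35
 shift mm [-114.9  -61.7   95.6] wz -0.01
```

```bash
python3 -m handwheel '[{"x":-30,"y":-16,"z":20,"wx":0,"wy":0,"wz":0},{"x":-60,"y":-32,"z":40,"wx":0,"wy":0,"wz":0},{"x":-90,"y":-48,"z":60,"wx":0,"wy":0,"wz":0},{"x":-115,"y":-61.7,"z":80,"wx":0,"wy":0,"wz":0},{"x":-115,"y":-61.7,"z":95,"wx":0,"wy":0,"wz":0}]' 1; python3 - <<'E'
from h import *
for n in ("top","side"): snap(n,n+"1")
a=cv2.imread("pics/top1.png")[190:290,85:205];b=cv2.imread("pics/side1.png")[60:160,110:210]
cv2.imwrite("pics/c1.png",cv2.resize(np.hstack([a,b]),None,fx=3.6,fy=3.6,interpolation=cv2.INTER_CUBIC))
to(.4224,.3434,.013,68.5)
E
```

```text
t: 0.93
position: [0.4237, 0.3412, 0.0993]
orientation: [0.0, 0.189, 0.982, -0.001]
ft_force: [-0.5, 0.4, 0.1]
gripper_width: 0.0854
t 1.03 pos [0.4198 0.3425 0.0979] jaw 68.33 tilt 0.44 w 0.0853 F [ 0.2  0.6 -0.5] j6 -0.59
 shift mm [-2.5  2.3 84.9] wz -0.17
```

View pics/c1.png

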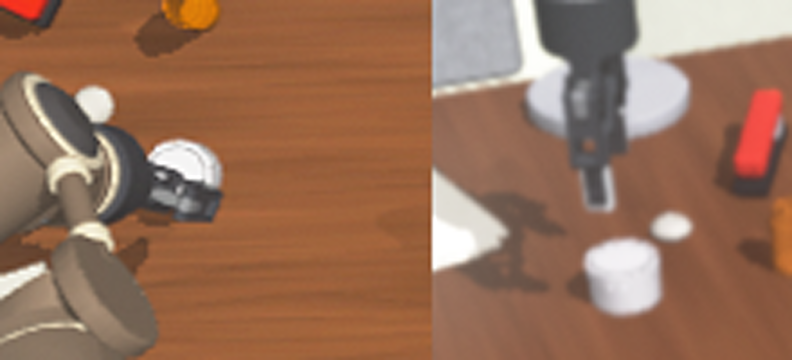

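The gripper is over the large tin in both views. Descending.

```bash
python3 -m handwheel '[{"x":-1,"y":2,"z":20,"wx":0,"wy":0,"wz":0},{"x":-1,"y":2,"z":40,"wx":0,"wy":0,"wz":0},{"x":-1,"y":2,"z":60,"wx":0,"wy":0,"wz":0},{"x":-1,"y":2,"z":72,"wx":0,"wy":0,"wz":0},{"x":-1,"y":2,"z":72,"wx":0,"wy":0,"wz":0}]' 1; python3 - <<'E'
from h import *
to(.4224,.3434,.013,68.5)
snap("side","side2"); b=cv2.imread("pics/side2.png")[80:160,110:210]
cv2.imwrite("pics/c2.png",cv2.resize(b,None,fx=7,fy=7,interpolation=cv2.INTER_CUBIC))
to(.4224,.3434,.013,68.5)
E
```

```text
t: 1.45
position: [0.421, 0.3464, 0.0272]
orientation: [-0.002, 0.186, 0.983, -0.002]
ft_force: [-1.0, 0.1, -0.4]
gripper_width: 0.0854
t 1.45 pos [0.421  0.3464 0.0272] jaw 68.57 tilt 0.29 w 0.0854 F [-1.   0.1 -0.4] j6 -0.59
 shift mm [-2.5 -2.2 14.2] wz 0.07
t 1.5 pos [0.422  0.347  0.0285] jaw 68.56 tilt 0.16 w 0.0854 F [ 0.2 -0.1 -0.5] j6 -0.59
 shift mm [-1.7 -3.2 15.5] wz 0.06
```

View pics/c2.png

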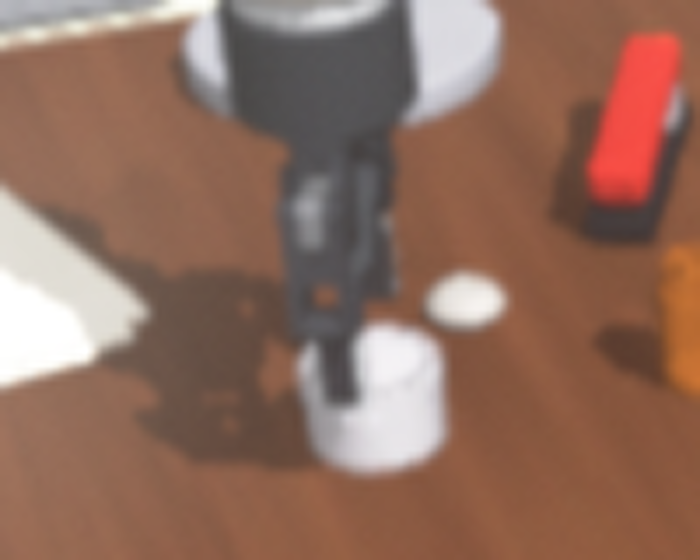

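```bash
python3 - <<'E'
from h import *
for z in (.02,.03,.04,.05): print(z,cast("side",158.6,137.9,z).round(4))
E
python3 -m handwheel '[{"x":-2,"y":-3,"z":6,"wx":0,"wy":0,"wz":0},{"x":-2,"y":-3,"z":12,"wx":0,"wy":0,"wz":0},{"x":-2,"y":-3,"z":16,"wx":0,"wy":0,"wz":0},{"x":-2,"y":-3,"z":16,"wx":0,"wy":0,"wz":0},{"x":-2,"y":-3,"z":16,"wx":0,"wy":0,"wz":0}]' 1;python3 - <<'E'
from h import *
to(.4224,.3434,.013,68.5)
E
```

```text
0.02 [0.4084 0.3343 0.02  ]
0.03 [0.4055 0.3179 0.03  ]
0.04 [0.4027 0.3016 0.04  ]
0.05 [0.3998 0.2852 0.05  ]
t: 1.92
position: [0.4241, 0.3435, 0.0133]
orientation: [-0.0, 0.187, 0.982, -0.0]
ft_force: [-0.2, -0.2, -0.3]
gripper_width: 0.0855
t 1.92 pos [0.4241 0.3435 0.0133] jaw 68.49 tilt 0.01 w 0.0855 F [-0.2 -0.2 -0.3] j6 -0.59
 shift mm [ 1.5 -0.7  0.3] wz -0.01
```

```bash
python3 -m handwheel '[{"x":1,"y":0,"z":1,"wx":0,"wy":0,"wz":0},{"x":1,"y":0,"z":1,"wx":0,"wy":0,"wz":0},{"x":1,"y":0,"z":1,"wx":0,"wy":0,"wz":0},{"x":1,"y":0,"z":1,"wx":0,"wy":0,"wz":0},{"x":1,"y":0,"z":1,"wx":0,"wy":0,"wz":0}]' 0;python3 -m handwheel '[{"x":0,"y":0,"z":0,"wx":0,"wy":0,"wz":0},{"x":0,"y":0,"z":0,"wx":0,"wy":0,"wz":0},{"x":0,"y":0,"z":0,"wx":0,"wy":0,"wz":0},{"x":0,"y":0,"z":0,"wx":0,"wy":0,"wz":0}]' 0;
```

```text
t: 2.33
position: [0.4237, 0.3443, 0.0131]
orientation: [0.0, 0.187, 0.982, 0.0]
ft_force: [-1.2, 0.6, 4.7]
gripper_width: 0.057
t: 2.67
position: [0.4237, 0.3443, 0.0131]
orientation: [0.0, 0.186, 0.982, 0.0]
ft_force: [-1.1, 0.4, 5.6]
gripper_width: 0.0565
```

```bash
python3 - <<'E'
from h import *
to(.4224,.3434,.013,68.5)
snap("side","side3"); b=cv2.imread("pics/side3.png")[80:160,110:210]
cv2.imwrite("pics/c3.png",cv2.resize(b,None,fx=7,fy=7,interpolation=cv2.INTER_CUBIC))
E
```

```text
t 2.67 pos [0.4237 0.3443 0.0131] jaw 68.5 tilt 0.07 w 0.0565 F [-1.1  0.4  5.6] j6 -0.59
 shift mm [ 0.9 -1.3  0.1] wz 0.0
```

View pics/c3.png

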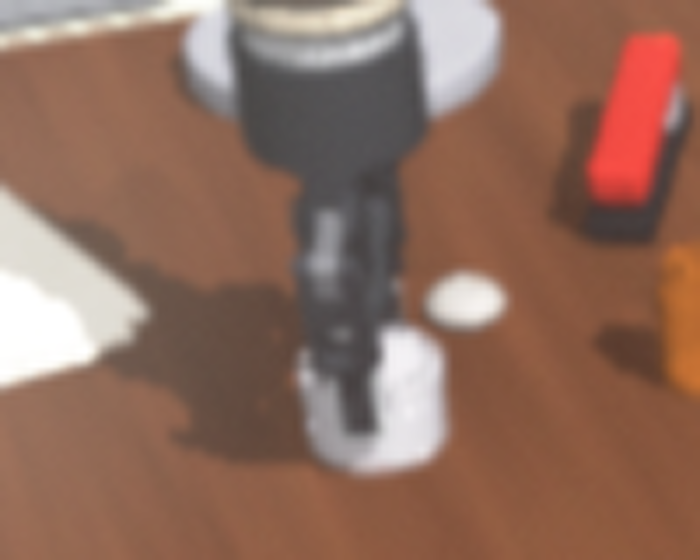

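```bash
python3 -m handwheel '[{"x":0,"y":0,"z":-4,"wx":0,"wy":0,"wz":0},{"x":0,"y":0,"z":-12,"wx":0,"wy":0,"wz":0},{"x":0,"y":0,"z":-24,"wx":0,"wy":0,"wz":0},{"x":0,"y":0,"z":-35,"wx":0,"wy":0,"wz":0},{"x":0,"y":0,"z":-35,"wx":0,"wy":0,"wz":0}]' 0; python3 - <<'E'
from h import *
to(.4224,.3434,.013,68.5)
snap("side","side4"); b=cv2.imread("pics/side4.png")[60:160,110:210]
snap("top","top4"); a=cv2.imread("pics/top4.png")[190:290,85:185]
cv2.imwrite("pics/c4.png",cv2.resize(np.hstack([a,b]),None,fx=4,fy=4,interpolation=cv2.INTER_CUBIC))
E
```

```text
t: 3.13
position: [0.4251, 0.3452, 0.0502]
orientation: [0.002, 0.187, 0.982, 0.002]
ft_force: [0.7, 0.4, -1.0]
gripper_width: 0.057
t 3.13 pos [0.4251 0.3452 0.0502] jaw 68.5 tilt 0.31 w 0.057 F [ 0.7  0.4 -1. ] j6 -0.59
 shift mm [ 2.  -2.9 37.2] wz 0.0
```

View pics/c4.png

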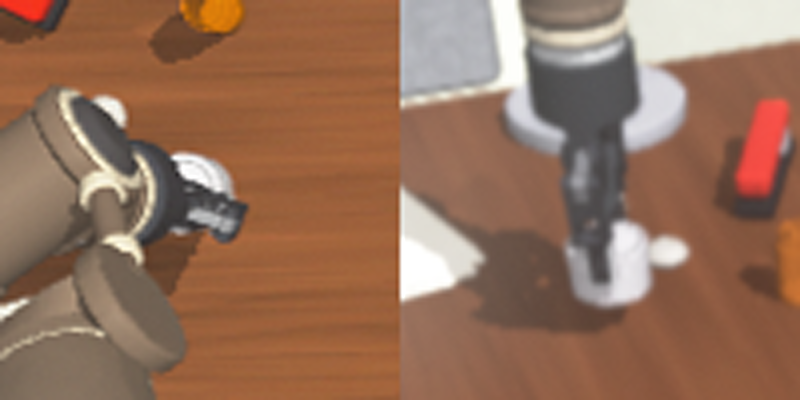

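```bash
python3 - <<'E'
from h import *
im=cv2.imread("pics/side4.png");k=8
big=cv2.resize(im,None,fx=k,fy=k,interpolation=cv2.INTER_CUBIC)
def circ(x,y,r,z,col):
    for a in np.arange(0,6.28,.1):
        q=proj("side",(x+r*np.cos(a),y+r*np.sin(a),z)); cv2.circle(big,tuple(int(round((b+.5)*k)) for b in q),1,col,-1)
x,y=.4248,.3449
circ(x,y,.03,.036,(0,255,0));circ(x,y,.03,.072,(0,0,255))
cv2.imwrite("pics/c5.png",big[95*k:150*k,130*k:195*k])
E
```

```text
(no output)
```

View pics/c5.png

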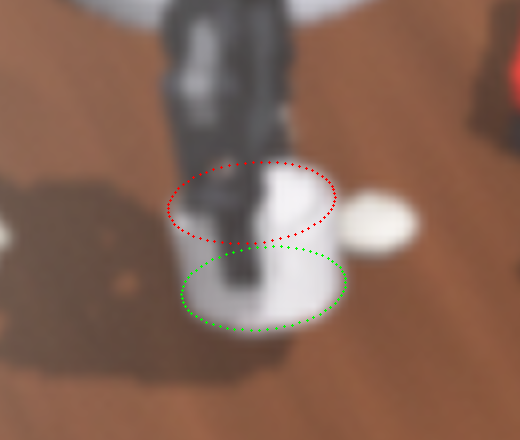

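```bash
python3 - <<'E'
from h import *
to(.5418,-.0515,.10,68.5)
E
python3 -m handwheel '[{"x":0,"y":0,"z":-15,"wx":0,"wy":0,"wz":0},{"x":-10,"y":-20,"z":-30,"wx":0,"wy":0,"wz":0},{"x":-20,"y":-50,"z":-45,"wx":0,"wy":0,"wz":0},{"x":-34,"y":-80,"z":-50,"wx":0,"wy":0,"wz":0},{"x":-48,"y":-110,"z":-50,"wx":0,"wy":0,"wz":0}]' 0; python3 - <<'E'
from h import *
to(.5418,-.0515,.10,68.5)
E
```

```text
t 3.23 pos [0.424  0.3444 0.0485] jaw 68.5 tilt 0.14 w 0.0571 F [ 0.2  0.3 -1.5] j6 -0.59
 shift mm [-254.8 -325.1  -51.8] wz 0.0
t: 3.65
position: [0.4282, 0.2234, 0.0986]
orientation: [0.001, 0.186, 0.983, 0.001]
ft_force: [0.4, -0.2, -1.9]
gripper_width: 0.0571
t 3.65 pos [0.4282 0.2234 0.0986] jaw 68.59 tilt 0.17 w 0.0571 F [ 0.4 -0.2 -1.9] j6 -0.81
 shift mm [-206.1 -214.5   -1.3] wz 0.09
```

```bash
python3 -m handwheel '[{"x":-26,"y":-27,"z":0,"wx":0,"wy":0,"wz":0},{"x":-52,"y":-54,"z":0,"wx":0,"wy":0,"wz":0},{"x":-78,"y":-81,"z":0,"wx":0,"wy":0,"wz":0},{"x":-104,"y":-108,"z":0,"wx":0,"wy":0,"wz":0},{"x":-130,"y":-135,"z":0,"wx":0,"wy":0,"wz":0}]' 0; python3 - <<'E'
from h import *
to(.5418,-.0515,.10,68.5)
E
```

```text
t: 4.07
position: [0.4988, 0.0489, 0.097]
orientation: [-0.0, 0.187, 0.982, -0.0]
ft_force: [0.0, 0.0, -1.8]
gripper_width: 0.0569
t 4.07 pos [0.4988 0.0489 0.097 ] jaw 68.5 tilt 0.03 w 0.0569 F [ 0.   0.  -1.8] j6 -1.18
 shift mm [-76.8 -77.7  -3. ] wz 0.0
```

```bash
python3 -m handwheel '[{"x":-25,"y":-25,"z":0,"wx":0,"wy":0,"wz":0},{"x":-50,"y":-50,"z":0,"wx":0,"wy":0,"wz":0},{"x":-70,"y":-70,"z":10,"wx":0,"wy":0,"wz":0},{"x":-77,"y":-78,"z":20,"wx":0,"wy":0,"wz":0},{"x":-77,"y":-78,"z":30,"wx":0,"wy":0,"wz":0}]' 0; python3 -m handwheel '[{"x":0,"y":0,"z":0,"wx":0,"wy":0,"wz":0},{"x":0,"y":0,"z":0,"wx":0,"wy":0,"wz":0}]' 0; python3 - <<'E'
from h import *
to(.5418,-.0515,.0171,68.5)
snap("side","side6"); b=cv2.imread("pics/side6.png")[120:250,170:300]
snap("top","top6"); a=cv2.imread("pics/top6.png")[150:250,205:305]
cv2.imwrite("pics/c6.png",np.hstack([cv2.resize(x,(400,400),interpolation=cv2.INTER_CUBIC) for x in (a,b)]))
E
```

```text
t: 4.48
position: [0.543, -0.0524, 0.0667]
orientation: [0.001, 0.188, 0.982, -0.0]
ft_force: [0.6, -0.3, -1.6]
gripper_width: 0.0568
t: 4.65
position: [0.5394, -0.0486, 0.0655]
orientation: [-0.003, 0.186, 0.983, 0.0]
ft_force: [-0.1, 0.4, -1.3]
gripper_width: 0.0568
t 4.65 pos [ 0.5394 -0.0486  0.0655] jaw 68.53 tilt 0.3 w 0.0568 F [-0.1  0.4 -1.3] j6 -1.37
 shift mm [-3.5 -1.8 48.4] wz 0.03
```

View pics/c6.png

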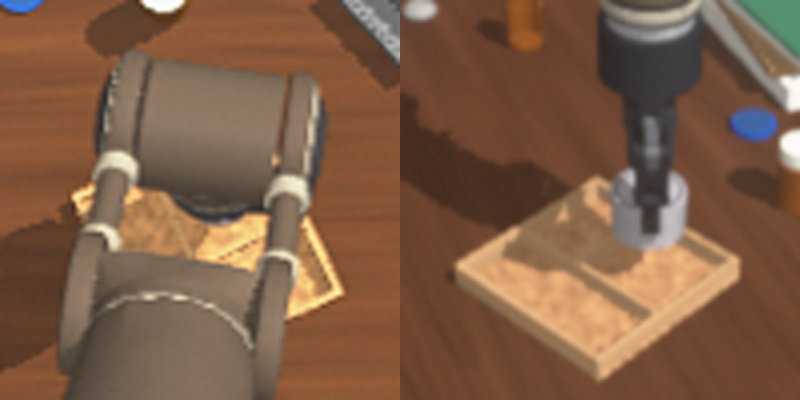

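The side view shows the tin held upright above the large bay. Lowering it slowly.

```bash
python3 -m handwheel '[{"x":-2,"y":0,"z":8,"wx":0,"wy":0,"wz":0},{"x":-2,"y":0,"z":16,"wx":0,"wy":0,"wz":0},{"x":-2,"y":0,"z":24,"wx":0,"wy":0,"wz":0},{"x":-2,"y":0,"z":32,"wx":0,"wy":0,"wz":0},{"x":-2,"y":0,"z":38,"wx":0,"wy":0,"wz":0}]' 0; python3 -m handwheel '[{"x":0,"y":0,"z":0,"wx":0,"wy":0,"wz":0},{"x":0,"y":0,"z":0,"wx":0,"wy":0,"wz":0},{"x":0,"y":0,"z":0,"wx":0,"wy":0,"wz":0},{"x":0,"y":0,"z":0,"wx":0,"wy":0,"wz":0}]' 0; python3 - <<'E'
from h import *
to(.5418,-.0515,.0171,68.5)
E
```

```text
t: 5.17
position: [0.5431, -0.0505, 0.0279]
orientation: [-0.001, 0.186, 0.982, -0.0]
ft_force: [-0.1, 1.0, -1.6]
gripper_width: 0.0574
t: 5.5
position: [0.5444, -0.051, 0.0297]
orientation: [0.0, 0.187, 0.982, -0.0]
ft_force: [0.4, 0.4, -2.0]
gripper_width: 0.0571
t 5.5 pos [ 0.5444 -0.051   0.0297] jaw 68.49 tilt 0.05 w 0.0571 F [ 0.4  0.4 -2. ] j6 -1.37
 shift mm [ 2.2 -1.4 12.6] wz -0.01
```

```bash
python3 -m handwheel '[{"x":2,"y":-1,"z":4,"wx":0,"wy":0,"wz":0},{"x":2,"y":-1,"z":8,"wx":0,"wy":0,"wz":0},{"x":2,"y":-1,"z":11,"wx":0,"wy":0,"wz":0},{"x":2,"y":-1,"z":11,"wx":0,"wy":0,"wz":0},{"x":2,"y":-1,"z":11,"wx":0,"wy":0,"wz":0}]' 0; python3 - <<'E'
from h import *
to(.5418,-.0515,.0171,68.5)
E
```

```text
t: 5.92
position: [0.5413, -0.051, 0.0179]
orientation: [-0.0, 0.187, 0.982, 0.0]
ft_force: [-0.1, 0.3, -1.4]
gripper_width: 0.0571
t 5.92 pos [ 0.5413 -0.051   0.0179] jaw 68.49 tilt 0.05 w 0.0571 F [-0.1  0.3 -1.4] j6 -1.37
 shift mm [-0.7 -0.3  0.8] wz -0.01
```

```bash
python3 -m handwheel '[{"x":0,"y":0,"z":1.2,"wx":0,"wy":0,"wz":0},{"x":0,"y":0,"z":1.2,"wx":0,"wy":0,"wz":0},{"x":0,"y":0,"z":1.2,"wx":0,"wy":0,"wz":0}]' 0; python3 -m handwheel '[{"x":0,"y":0,"z":0,"wx":0,"wy":0,"wz":0},{"x":0,"y":0,"z":0,"wx":0,"wy":0,"wz":0},{"x":0,"y":0,"z":0,"wx":0,"wy":0,"wz":0},{"x":0,"y":0,"z":0,"wx":0,"wy":0,"wz":0}]' 0.85; python3 - <<'E'
from h import *
to(.5418,-.0515,.12,68.5)
snap("side","side7"); b=cv2.imread("pics/side7.png")[120:250,170:300]
cv2.imwrite("pics/c7.png",np.hstack([cv2.resize(x,(500,500),interpolation=cv2.INTER_CUBIC) for x in (b,)]))
E
```

```text
t: 6.17
position: [0.5418, -0.0511, 0.0172]
orientation: [0.0, 0.187, 0.982, -0.0]
ft_force: [-0.5, -0.5, -1.6]
gripper_width: 0.0566
t: 6.5
position: [0.5419, -0.0511, 0.0173]
orientation: [0.0, 0.187, 0.982, -0.0]
ft_force: [-0.1, 0.1, -0.3]
gripper_width: 0.0726
t 6.5 pos [ 0.5419 -0.0511  0.0173] jaw 68.5 tilt 0.03 w 0.0726 F [-0.1  0.1 -0.3] j6 -1.37
 shift mm [-1.000e-01 -4.000e-01 -1.027e+02] wz -0.0
```

View pics/c7.png

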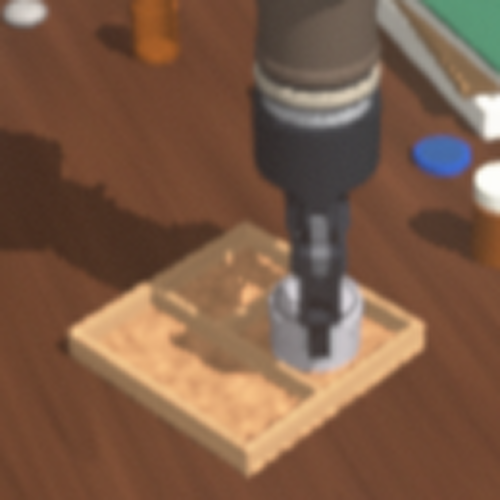

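```bash
python3 -m handwheel '[{"x":0,"y":0,"z":-10,"wx":0,"wy":0,"wz":0},{"x":0,"y":0,"z":-30,"wx":0,"wy":0,"wz":0},{"x":0,"y":0,"z":-60,"wx":0,"wy":0,"wz":0},{"x":0,"y":0,"z":-90,"wx":0,"wy":0,"wz":0},{"x":0,"y":0,"z":-110,"wx":0,"wy":0,"wz":0}]' 0.85; python3 - <<'E'
from h import *
to(.4232,-.341,.12,10)
E
```

```text
t: 6.97
position: [0.5431, -0.0513, 0.1306]
orientation: [0.002, 0.186, 0.982, 0.0]
ft_force: [0.4, -0.8, 0.5]
gripper_width: 0.0729
t 6.97 pos [ 0.5431 -0.0513  0.1306] jaw 68.5 tilt 0.22 w 0.0729 F [ 0.4 -0.8  0.5] j6 -1.37
 shift mm [   5.4 -313.5   10.3] wz 58.5
```

```bash
python3 -m handwheel '[{"x":0,"y":-32,"z":0,"wx":0,"wy":0,"wz":7},{"x":0,"y":-64,"z":0,"wx":0,"wy":0,"wz":14},{"x":0,"y":-96,"z":0,"wx":0,"wy":0,"wz":21},{"x":0,"y":-128,"z":0,"wx":0,"wy":0,"wz":28},{"x":0,"y":-160,"z":0,"wx":0,"wy":0,"wz":35}]' 1; python3 - <<'E'
from h import *
to(.4232,-.341,.10,10)
E
```

```text
t: 7.38
position: [0.4826, -0.2011, 0.1282]
orientation: [0.001, 0.476, 0.88, 0.0]
ft_force: [0.9, 0.7, 0.6]
gripper_width: 0.0857
t 7.38 pos [ 0.4826 -0.2011  0.1282] jaw 33.19 tilt 0.08 w 0.0857 F [0.9 0.7 0.6] j6 -1.06
 shift mm [ -84.5 -126.3   28.2] wz 23.19
```

```bash
python3 -m handwheel '[{"x":-21,"y":-32,"z":0,"wx":0,"wy":0,"wz":6},{"x":-42,"y":-64,"z":0,"wx":0,"wy":0,"wz":12},{"x":-63,"y":-95,"z":10,"wx":0,"wy":0,"wz":18},{"x":-84,"y":-126,"z":20,"wx":0,"wy":0,"wz":23},{"x":-84,"y":-126,"z":28,"wx":0,"wy":0,"wz":23}]' 1; python3 -m handwheel '[{"x":0,"y":0,"z":0,"wx":0,"wy":0,"wz":0},{"x":0,"y":0,"z":0,"wx":0,"wy":0,"wz":0},{"x":0,"y":0,"z":0,"wx":0,"wy":0,"wz":0}]' 1; python3 - <<'E'
from h import *
snap("side","side8"); b=cv2.imread("pics/side8.png")[220:350,200:330]
snap("top","top8"); a=cv2.imread("pics/top8.png")[180:280,205:405]
cv2.imwrite("pics/c8.png",np.hstack([cv2.resize(a,(500,250),interpolation=cv2.INTER_CUBIC),cv2.resize(b,(250,250),interpolation=cv2.INTER_CUBIC)]))
to(.4232,-.341,.005,10)
E
```

```text
t: 7.8
position: [0.4228, -0.3459, 0.1002]
orientation: [0.002, 0.642, 0.766, -0.001]
ft_force: [0.4, 0.4, 0.3]
gripper_width: 0.0853
t: 8.05
position: [0.4247, -0.3386, 0.0995]
orientation: [-0.0, 0.639, 0.769, 0.0]
ft_force: [-0.2, -0.1, 1.1]
gripper_width: 0.0852
t 8.15 pos [ 0.4252 -0.3385  0.0998] jaw 10.63 tilt 0.05 w 0.0853 F [-0.6 -0.5 -0.4] j6 -0.94
 shift mm [-2.  -2.5 94.8] wz 0.63
```

View pics/c8.png

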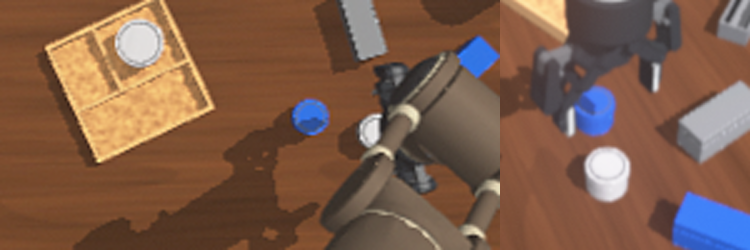

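The large tin sits in the upper-right bay and the jaws are above the small tin. I'll measure the placed tin, then descend.

```bash
python3 - <<'E'
from h import *
im=cv2.imread("pics/top8.png"); hsv=cv2.cvtColor(im,cv2.COLOR_BGR2HSV); S,V=hsv[...,1].astype(int),hsv[...,2].astype(int)
m=((S<60)&(V>150)).astype(np.uint8); m[:180]=0;m[225:]=0;m[:,:245]=0;m[:,285:]=0
n,l,st,ce=cv2.connectedComponentsWithStats(m); k=1+st[1:,4].argmax(); print(st[k],ce[k])
p=cast("top",*ce[k],.040); print(p); a=np.radians(TY); d=p[:2]-TC; print("in tray",(np.array([[np.cos(a),np.sin(a)],[-np.sin(a),np.cos(a)]])@d).round(4))
E
python3 -m handwheel '[{"x":-2,"y":-2.5,"z":20,"wx":0,"wy":0,"wz":0.6},{"x":-2,"y":-2.5,"z":40,"wx":0,"wy":0,"wz":0.6},{"x":-2,"y":-2.5,"z":60,"wx":0,"wy":0,"wz":0.6},{"x":-2,"y":-2.5,"z":75,"wx":0,"wy":0,"wz":0.6},{"x":-2,"y":-2.5,"z":85,"wx":0,"wy":0,"wz":0.6}]' 1;python3 -m handwheel '[{"x":0,"y":0,"z":0,"wx":0,"wy":0,"wz":0},{"x":0,"y":0,"z":0,"wx":0,"wy":0,"wz":0},{"x":0,"y":0,"z":0,"wx":0,"wy":0,"wz":0}]' 1; python3 - <<'E'
from h import *
to(.4232,-.341,.005,10)
E
```

```text
[251 188  19  19 291] [260.24398625 196.79381443]
[ 0.54007651 -0.04967216  0.04      ]
in tray [-0.0287 -0.0321]
t: 8.57
position: [0.4222, -0.3403, 0.0129]
orientation: [-0.001, 0.643, 0.766, 0.0]
ft_force: [-0.3, 0.0, -0.0]
gripper_width: 0.0856
t: 8.82
position: [0.4233, -0.3423, 0.0151]
orientation: [0.001, 0.643, 0.766, -0.0]
ft_force: [0.2, 0.2, 0.4]
gripper_width: 0.0856
t 8.82 pos [ 0.4233 -0.3423  0.0151] jaw 9.95 tilt 0.12 w 0.0856 F [0.2 0.2 0.4] j6 -0.93
 shift mm [ 1.3  0.1 10.1] wz -0.05
```

```bash
python3 -m handwheel '[{"x":1,"y":0,"z":4,"wx":0,"wy":0,"wz":0},{"x":1,"y":0,"z":8,"wx":0,"wy":0,"wz":0},{"x":1,"y":0,"z":8,"wx":0,"wy":0,"wz":0},{"x":1,"y":0,"z":8,"wx":0,"wy":0,"wz":0}]' 1;python3 -m handwheel '[{"x":0,"y":0,"z":0,"wx":0,"wy":0,"wz":0},{"x":0,"y":0,"z":0,"wx":0,"wy":0,"wz":0},{"x":0,"y":0,"z":0,"wx":0,"wy":0,"wz":0},{"x":0,"y":0,"z":0,"wx":0,"wy":0,"wz":0},{"x":0,"y":0,"z":0,"wx":0,"wy":0,"wz":0}]' 0;python3 -m handwheel '[{"x":0,"y":0,"z":0,"wx":0,"wy":0,"wz":0},{"x":0,"y":0,"z":0,"wx":0,"wy":0,"wz":0},{"x":0,"y":0,"z":0,"wx":0,"wy":0,"wz":0},{"x":0,"y":0,"z":0,"wx":0,"wy":0,"wz":0},{"x":0,"y":0,"z":0,"wx":0,"wy":0,"wz":0}]' 0; python3 - <<'E'
from h import *
to(.4232,-.341,.005,10)
snap("side","side9"); b=cv2.imread("pics/side9.png")[250:330,210:330]
cv2.imwrite("pics/c9.png",cv2.resize(b,None,fx=5,fy=5,interpolation=cv2.INTER_CUBIC))
E
```

```text
t: 9.15
position: [0.4219, -0.3409, 0.0061]
orientation: [-0.0, 0.643, 0.765, -0.0]
ft_force: [0.9, 0.5, 0.1]
gripper_width: 0.0857
t: 9.57
position: [0.4225, -0.3414, 0.0066]
orientation: [0.001, 0.643, 0.765, -0.0]
ft_force: [-0.2, -0.0, 2.7]
gripper_width: 0.0415
t: 9.98
position: [0.4225, -0.3415, 0.0066]
orientation: [0.001, 0.643, 0.765, -0.0]
ft_force: [-0.9, 0.8, 5.0]
gripper_width: 0.041
t 9.98 pos [ 0.4225 -0.3415  0.0066] jaw 9.9 tilt 0.07 w 0.041 F [-0.9  0.8  5. ] j6 -0.93
 shift mm [0.3 0.8 1.6] wz -0.1
```

View pics/c9.png

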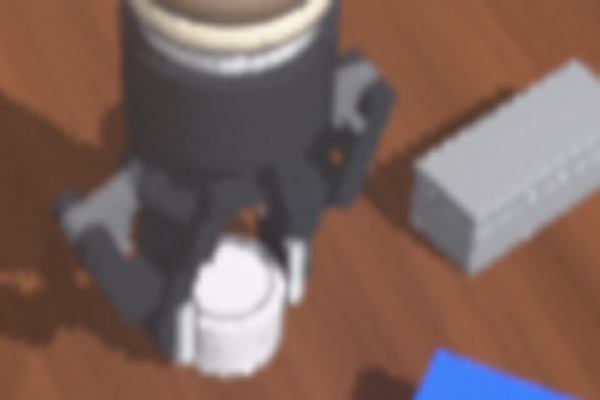

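```bash
python3 -m handwheel '[{"x":0,"y":0,"z":-6,"wx":0,"wy":0,"wz":0},{"x":0,"y":0,"z":-20,"wx":0,"wy":0,"wz":0},{"x":0,"y":0,"z":-45,"wx":0,"wy":0,"wz":0},{"x":0,"y":0,"z":-75,"wx":0,"wy":0,"wz":0},{"x":0,"y":0,"z":-100,"wx":0,"wy":0,"wz":0}]' 0; python3 - <<'E'
from h import *
to(.5405,-.050,.11,10)
E
```

```text
t: 10.45
position: [0.4212, -0.3401, 0.1065]
orientation: [-0.001, 0.643, 0.765, 0.0]
ft_force: [0.9, -1.5, -0.2]
gripper_width: 0.041
t 10.45 pos [ 0.4212 -0.3401  0.1065] jaw 9.9 tilt 0.14 w 0.041 F [ 0.9 -1.5 -0.2] j6 -0.93
 shift mm [265.2 167.4  -3.2] wz -0.1
```

```bash
python3 -m handwheel '[{"x":15,"y":9,"z":0,"wx":0,"wy":0,"wz":0},{"x":40,"y":25,"z":0,"wx":0,"wy":0,"wz":0},{"x":70,"y":44,"z":0,"wx":0,"wy":0,"wz":0},{"x":100,"y":63,"z":0,"wx":0,"wy":0,"wz":0},{"x":130,"y":82,"z":0,"wx":0,"wy":0,"wz":0}]' 0; python3 -m handwheel '[{"x":30,"y":19,"z":0,"wx":0,"wy":0,"wz":0},{"x":60,"y":38,"z":0,"wx":0,"wy":0,"wz":0},{"x":90,"y":57,"z":0,"wx":0,"wy":0,"wz":0},{"x":115,"y":73,"z":0,"wx":0,"wy":0,"wz":0},{"x":130,"y":82,"z":0,"wx":0,"wy":0,"wz":0}]' 0; python3 -m handwheel '[{"x":5,"y":3,"z":5,"wx":0,"wy":0,"wz":0},{"x":5,"y":3,"z":10,"wx":0,"wy":0,"wz":0},{"x":5,"y":3,"z":15,"wx":0,"wy":0,"wz":0},{"x":5,"y":3,"z":20,"wx":0,"wy":0,"wz":0},{"x":5,"y":3,"z":20,"wx":0,"wy":0,"wz":0}]' 0; python3 - <<'E'
from h import *
to(.5405,-.050,.0466,10)
snap("side","side10"); b=cv2.imread("pics/side10.png")[120:250,170:300]
cv2.imwrite("pics/c10.png",cv2.resize(b,None,fx=4.5,fy=4.5,interpolation=cv2.INTER_CUBIC))
E
```

```text
t: 10.87
position: [0.4798, -0.197, 0.1056]
orientation: [-0.001, 0.644, 0.765, -0.0]
ft_force: [-0.6, -0.6, -1.1]
gripper_width: 0.0413
t: 11.28
position: [0.5388, -0.0534, 0.1055]
orientation: [-0.001, 0.643, 0.766, 0.0]
ft_force: [0.4, -0.8, -0.5]
gripper_width: 0.0412
t: 11.7
position: [0.539, -0.0522, 0.0842]
orientation: [-0.002, 0.644, 0.765, -0.001]
ft_force: [0.7, -0.2, -1.0]
gripper_width: 0.0408
t 11.7 pos [ 0.539  -0.0522  0.0842] jaw 9.8 tilt 0.22 w 0.0408 F [ 0.7 -0.2 -1. ] j6 -0.35
 shift mm [ 1.9  2.  37.6] wz -0.2
```

View pics/c10.png

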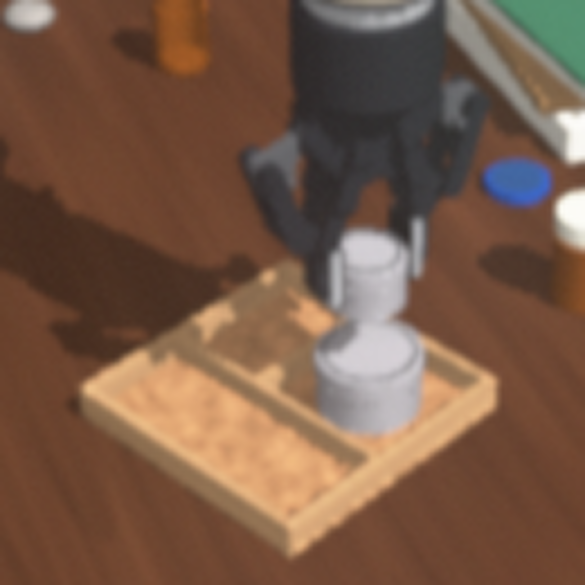

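The small tin is held upright just above the large tin's lid. Lowering.

```bash
python3 -m handwheel '[{"x":1.5,"y":1.5,"z":6,"wx":0,"wy":0,"wz":0},{"x":1.5,"y":1.5,"z":14,"wx":0,"wy":0,"wz":0},{"x":1.5,"y":1.5,"z":22,"wx":0,"wy":0,"wz":0},{"x":1.5,"y":1.5,"z":28,"wx":0,"wy":0,"wz":0},{"x":1.5,"y":1.5,"z":32,"wx":0,"wy":0,"wz":0}]' 0; python3 -m handwheel '[{"x":0,"y":0,"z":0,"wx":0,"wy":0,"wz":0},{"x":0,"y":0,"z":0,"wx":0,"wy":0,"wz":0},{"x":0,"y":0,"z":0,"wx":0,"wy":0,"wz":0},{"x":0,"y":0,"z":0,"wx":0,"wy":0,"wz":0}]' 0;python3 - <<'E'
from h import *
to(.5405,-.050,.0466,10)
snap("side","side11"); im=cv2.imread("pics/side11.png")
hsv=cv2.cvtColor(im,cv2.COLOR_BGR2HSV); b=im[150:240,215:290]
cv2.imwrite("pics/c11.png",cv2.resize(b,None,fx=6,fy=6,interpolation=cv2.INTER_CUBIC))
to(.5405,-.050,.0466,10)
E
```

```text
t: 12.17
position: [0.5413, -0.0494, 0.0527]
orientation: [-0.001, 0.644, 0.765, -0.001]
ft_force: [-0.5, -0.1, -1.0]
gripper_width: 0.0412
t: 12.5
position: [0.5426, -0.0495, 0.0545]
orientation: [0.0, 0.643, 0.766, 0.0]
ft_force: [1.3, -0.5, -1.6]
gripper_width: 0.041
t 12.5 pos [ 0.5426 -0.0495  0.0545] jaw 9.91 tilt 0.05 w 0.041 F [ 1.3 -0.5 -1.6] j6 -0.34
 shift mm [-0.2 -2.2  7.9] wz -0.09
t 12.55 pos [ 0.5427 -0.0495  0.0545] jaw 9.91 tilt 0.06 w 0.0409 F [ 0.3  0.2 -0.1] j6 -0.34
 shift mm [-0.2 -2.2  7.9] wz -0.09
```

View pics/c11.png

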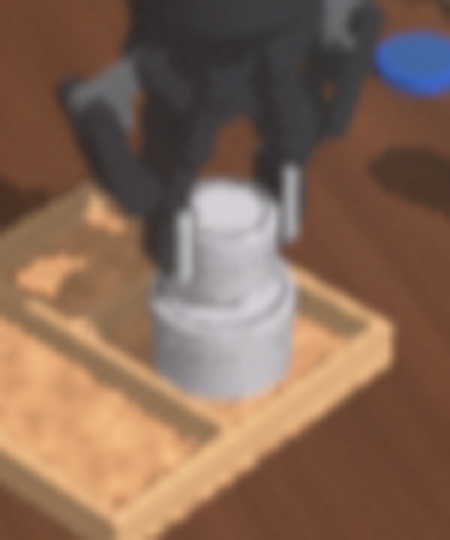

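```bash
python3 -m handwheel '[{"x":0,"y":-2,"z":2.5,"wx":0,"wy":0,"wz":0},{"x":0,"y":-2,"z":5,"wx":0,"wy":0,"wz":0},{"x":0,"y":-2,"z":7,"wx":0,"wy":0,"wz":0},{"x":0,"y":-2,"z":7,"wx":0,"wy":0,"wz":0},{"x":0,"y":-2,"z":7,"wx":0,"wy":0,"wz":0}]' 0; python3 -m handwheel '[{"x":0,"y":0,"z":0.8,"wx":0,"wy":0,"wz":0},{"x":0,"y":0,"z":0.8,"wx":0,"wy":0,"wz":0},{"x":0,"y":0,"z":0.8,"wx":0,"wy":0,"wz":0}]' 0;python3 - <<'E'
from h import *
to(.5405,-.050,.0466,10)
E
```

```text
t: 12.97
position: [0.5401, -0.0498, 0.0469]
orientation: [-0.0, 0.643, 0.765, -0.0]
ft_force: [-0.0, -0.2, -1.4]
gripper_width: 0.041
t: 13.22
position: [0.5403, -0.0498, 0.0466]
orientation: [-0.0, 0.643, 0.765, -0.0]
ft_force: [-1.7, 0.4, 3.1]
gripper_width: 0.0412
t 13.22 pos [ 0.5403 -0.0498  0.0466] jaw 9.9 tilt 0.0 w 0.0412 F [-1.7  0.4  3.1] j6 -0.34
 shift mm [-0.2  0.2 -0. ] wz -0.1
```

Contact force is 3 N at the expected height. Releasing and retreating.

```bash
python3 -m handwheel '[{"x":0,"y":0,"z":0,"wx":0,"wy":0,"wz":0},{"x":0,"y":0,"z":0,"wx":0,"wy":0,"wz":0},{"x":0,"y":0,"z":0,"wx":0,"wy":0,"wz":0},{"x":0,"y":0,"z":0,"wx":0,"wy":0,"wz":0}]' 0.8; python3 -m handwheel '[{"x":0,"y":0,"z":-5,"wx":0,"wy":0,"wz":0},{"x":0,"y":0,"z":-20,"wx":0,"wy":0,"wz":0},{"x":0,"y":0,"z":-45,"wx":0,"wy":0,"wz":0},{"x":0,"y":0,"z":-75,"wx":0,"wy":0,"wz":0},{"x":0,"y":0,"z":-100,"wx":0,"wy":0,"wz":0}]' 0.8; python3 - <<'E'
from h import *
to(.5592,-.3283,.13,104.5)
im=snap("side","side12"); b=im[150:240,215:290]
cv2.imwrite("pics/c12.png",cv2.resize(b,None,fx=6,fy=6,interpolation=cv2.INTER_CUBIC))
E
```

```text
t: 13.55
position: [0.5402, -0.0498, 0.0461]
orientation: [0.0, 0.643, 0.765, -0.0]
ft_force: [-0.1, -0.4, -0.1]
gripper_width: 0.0685
t: 13.97
position: [0.5403, -0.0498, 0.1479]
orientation: [0.0, 0.643, 0.765, 0.0]
ft_force: [0.2, 1.2, -0.9]
gripper_width: 0.0684
t 13.97 pos [ 0.5403 -0.0498  0.1479] jaw 9.9 tilt 0.02 w 0.0684 F [ 0.2  1.2 -0.9] j6 -0.34
 shift mm [-277.6  -29.3   17.9] wz 85.4
```

View pics/c12.png

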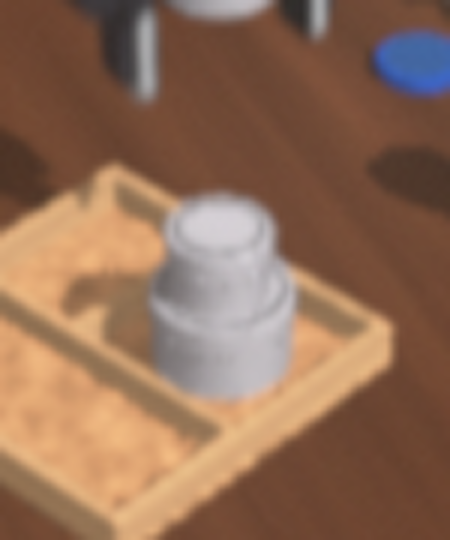

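The small tin stands centred on the large one, about 2 mm off. Next is the slide box, after refining its pose.

```bash
python3 - <<'E'
from h import *
for n,win,thr in (("top",(165,210,330,365),(150,255)),("side",(258,305,288,342),(0,0))):
    im=cv2.imread(f"pics/{n}0.png"); hsv=cv2.cvtColor(im,cv2.COLOR_BGR2HSV); S,V=hsv[...,1].astype(int),hsv[...,2].astype(int)
    r0,r1,c0,c1=win
    if n=="top":
        m=np.zeros(S.shape,np.uint8); m[r0:r1,c0:c1]=((S<40)&(V>150))[r0:r1,c0:c1]
        c=max(cv2.findContours(m,cv2.RETR_EXTERNAL,cv2.CHAIN_APPROX_NONE)[0],key=cv2.contourArea)
        M=cv2.moments(m,True); print(cast(n,M["m10"]/M["m00"],M["m01"]/M["m00"],.036), m.sum())
        ys,xs=np.nonzero(m); P=np.array([cast(n,x,y,.036)[:2] for x,y in zip(xs,ys)]); C=np.cov(P.T); w,v=np.linalg.eigh(C); print("len",np.sqrt(12*w),"yaw",np.degrees(np.arctan2(v[1,1],v[0,1]))%180, np.unique(V[r0:r1,c0:c1][m[r0:r1,c0:c1]>0]))
E
python3 -m handwheel '[{"x":-32,"y":-3,"z":0,"wx":0,"wy":0,"wz":7},{"x":-64,"y":-6,"z":0,"wx":0,"wy":0,"wz":14},{"x":-96,"y":-10,"z":0,"wx":0,"wy":0,"wz":21},{"x":-128,"y":-13,"z":0,"wx":0,"wy":0,"wz":28},{"x":-160,"y":-16,"z":0,"wx":0,"wy":0,"wz":35}]' 1; python3 - <<'E'
from h import *
to(.5592,-.3283,.13,104.5)
E
```

```text
[ 0.55904469 -0.32760053  0.036     ] 324
len [0.03538458 0.08910532] yaw 14.493919363152912 [153 154 155 156 157 158 159 160 162 163 164 165 166 167 168 169 170 171
 172 173 174 175 176 177 178 179 180 182 183 185 186 187 198 206 213]
t: 14.43
position: [0.552, -0.2115, 0.1466]
orientation: [0.0, 0.845, 0.534, 0.0]
ft_force: [0.8, -0.0, 0.2]
gripper_width: 0.0854
t 14.43 pos [ 0.552  -0.2115  0.1466] jaw -25.43 tilt 0.03 w 0.0854 F [ 0.8 -0.   0.2] j6 0.0
 shift mm [-102.4   56.7   16.6] wz 50.07
```

```bash
python3 -m handwheel '[{"x":-25,"y":14,"z":0,"wx":0,"wy":0,"wz":7},{"x":-50,"y":28,"z":0,"wx":0,"wy":0,"wz":14},{"x":-75,"y":42,"z":0,"wx":0,"wy":0,"wz":21},{"x":-95,"y":54,"z":5,"wx":0,"wy":0,"wz":28},{"x":-102,"y":57,"z":15,"wx":0,"wy":0,"wz":35}]' 1; python3 -m handwheel '[{"x":0,"y":0,"z":10,"wx":0,"wy":0,"wz":7},{"x":0,"y":0,"z":20,"wx":0,"wy":0,"wz":14},{"x":0,"y":0,"z":30,"wx":0,"wy":0,"wz":15},{"x":0,"y":0,"z":40,"wx":0,"wy":0,"wz":15},{"x":0,"y":0,"z":40,"wx":0,"wy":0,"wz":15}]' 1; python3 -m handwheel '[{"x":0,"y":0,"z":0,"wx":0,"wy":0,"wz":0},{"x":0,"y":0,"z":0,"wx":0,"wy":0,"wz":0},{"x":0,"y":0,"z":0,"wx":0,"wy":0,"wz":0}]' 1; python3 - <<'E'
from h import *
to(.5590,-.3280,.017,104.5)
b=snap("side","side13")[200:350,230:380]
cv2.imwrite("pics/c13.png",cv2.resize(b,None,fx=3.5,fy=3.5,interpolation=cv2.INTER_CUBIC))
E
```

```text
t: 14.85
position: [0.5619, -0.3315, 0.1332]
orientation: [0.003, 0.967, 0.254, 0.002]
ft_force: [-0.5, 0.5, 0.9]
gripper_width: 0.0855
t: 15.27
position: [0.5587, -0.3254, 0.0885]
orientation: [-0.002, 0.991, 0.131, -0.002]
ft_force: [-0.8, 0.5, -0.1]
gripper_width: 0.0853
t: 15.52
position: [0.561, -0.3269, 0.0922]
orientation: [0.001, 0.991, 0.13, 0.001]
ft_force: [-0.1, -0.0, 0.4]
gripper_width: 0.0851
t 15.52 pos [ 0.561  -0.3269  0.0922] jaw -75.04 tilt 0.1 w 0.0851 F [-0.1 -0.   0.4] j6 0.72
 shift mm [-2.3  0.4 75.2] wz 0.46
```

View pics/c13.png

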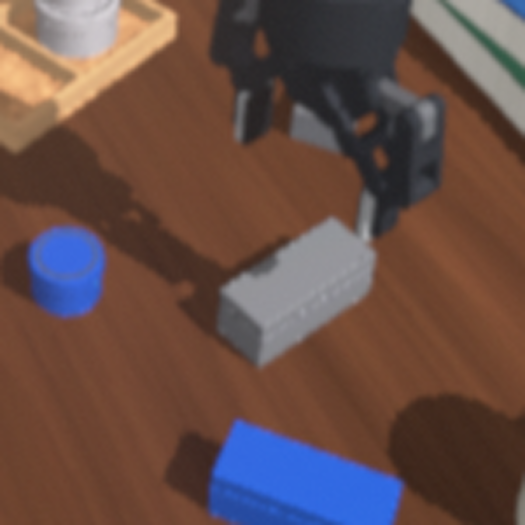

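The jaws straddle the slide box crosswise. Descending.

```bash
python3 -m handwheel '[{"x":-2,"y":0,"z":20,"wx":0,"wy":0,"wz":0.5},{"x":-2,"y":0,"z":40,"wx":0,"wy":0,"wz":0.5},{"x":-2,"y":0,"z":55,"wx":0,"wy":0,"wz":0.5},{"x":-2,"y":0,"z":62,"wx":0,"wy":0,"wz":0.5},{"x":-2,"y":0,"z":62,"wx":0,"wy":0,"wz":0.5}]' 1; python3 -m handwheel '[{"x":0,"y":0,"z":0,"wx":0,"wy":0,"wz":0},{"x":0,"y":0,"z":0,"wx":0,"wy":0,"wz":0},{"x":0,"y":0,"z":0,"wx":0,"wy":0,"wz":0}]' 1; python3 - <<'E'
from h import *
to(.5590,-.3280,.017,104.5)
E
```

```text
t: 15.98
position: [0.5569, -0.3262, 0.0271]
orientation: [-0.001, 0.992, 0.125, -0.002]
ft_force: [-0.8, -0.1, -0.0]
gripper_width: 0.085
t: 16.23
position: [0.5595, -0.3279, 0.0307]
orientation: [0.001, 0.992, 0.125, 0.001]
ft_force: [-0.0, 0.2, -0.7]
gripper_width: 0.0854
t 16.23 pos [ 0.5595 -0.3279  0.0307] jaw -75.6 tilt 0.15 w 0.0854 F [-0.   0.2 -0.7] j6 0.72
 shift mm [-0.5 -0.1 13.7] wz -0.1
```

```bash
python3 -m handwheel '[{"x":0,"y":0,"z":5,"wx":0,"wy":0,"wz":0},{"x":0,"y":0,"z":10,"wx":0,"wy":0,"wz":0},{"x":0,"y":0,"z":12.5,"wx":0,"wy":0,"wz":0},{"x":0,"y":0,"z":12.5,"wx":0,"wy":0,"wz":0},{"x":0,"y":0,"z":12.5,"wx":0,"wy":0,"wz":0}]' 1; python3 -m handwheel '[{"x":0,"y":0,"z":0,"wx":0,"wy":0,"wz":0},{"x":0,"y":0,"z":0,"wx":0,"wy":0,"wz":0},{"x":0,"y":0,"z":0,"wx":0,"wy":0,"wz":0},{"x":0,"y":0,"z":0,"wx":0,"wy":0,"wz":0},{"x":0,"y":0,"z":0,"wx":0,"wy":0,"wz":0}]' 0;  python3 -m handwheel '[{"x":0,"y":0,"z":0,"wx":0,"wy":0,"wz":0},{"x":0,"y":0,"z":0,"wx":0,"wy":0,"wz":0},{"x":0,"y":0,"z":0,"wx":0,"wy":0,"wz":0},{"x":0,"y":0,"z":0,"wx":0,"wy":0,"wz":0},{"x":0,"y":0,"z":0,"wx":0,"wy":0,"wz":0}]' 0; python3 - <<'E'
from h import *
to(.5590,-.3280,.017,104.5)
b=snap("side","side14")[220:320,260:360]
cv2.imwrite("pics/c14.png",cv2.resize(b,None,fx=5,fy=5,interpolation=cv2.INTER_CUBIC))
E
```

```text
t: 16.65
position: [0.558, -0.327, 0.0162]
orientation: [-0.0, 0.992, 0.125, -0.0]
ft_force: [-0.1, -0.4, -0.3]
gripper_width: 0.0853
t: 17.07
position: [0.5591, -0.3277, 0.0177]
orientation: [0.001, 0.992, 0.125, 0.001]
ft_force: [0.0, -0.1, -0.9]
gripper_width: 0.0345
t: 17.48
position: [0.5589, -0.3276, 0.0173]
orientation: [0.0, 0.992, 0.125, 0.0]
ft_force: [0.3, -0.7, 2.8]
gripper_width: 0.0349
t 17.48 pos [ 0.5589 -0.3276  0.0173] jaw -75.6 tilt 0.07 w 0.0349 F [ 0.3 -0.7  2.8] j6 0.72
 shift mm [0.  0.5 0.3] wz -0.1
```

View pics/c14.png

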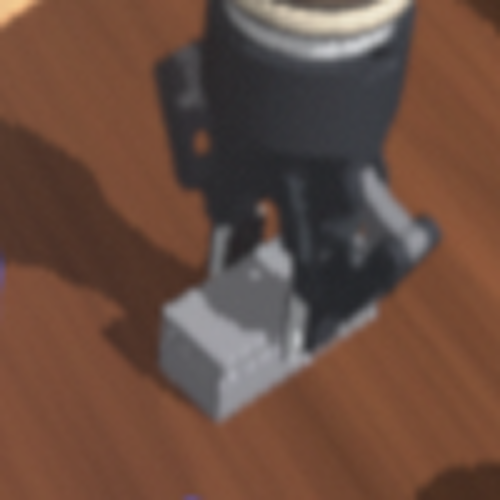

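```bash
python3 -m handwheel '[{"x":0,"y":0,"z":-6,"wx":0,"wy":0,"wz":0},{"x":0,"y":0,"z":-20,"wx":0,"wy":0,"wz":0},{"x":0,"y":0,"z":-45,"wx":0,"wy":0,"wz":0},{"x":0,"y":0,"z":-75,"wx":0,"wy":0,"wz":0},{"x":0,"y":0,"z":-105,"wx":0,"wy":0,"wz":0}]' 0; python3 - <<'E'
from h import *
p=tray(.010,.045); print(p); to(*p,.12,23.5)
E
```

```text
t: 17.95
position: [0.5571, -0.3263, 0.1222]
orientation: [-0.001, 0.992, 0.125, -0.001]
ft_force: [0.1, -0.6, -1.3]
gripper_width: 0.0347
[ 0.45394481 -0.04497311]
t 17.95 pos [ 0.5571 -0.3263  0.1222] jaw -75.6 tilt 0.2 w 0.0347 F [ 0.1 -0.6 -1.3] j6 0.72
 shift mm [ -29.9 -298.1    3. ] wz 80.9
```

```bash
python3 -m handwheel '[{"x":-2,"y":-12,"z":0,"wx":0,"wy":0,"wz":-5},{"x":-4,"y":-30,"z":0,"wx":0,"wy":0,"wz":-12},{"x":-6,"y":-52,"z":0,"wx":0,"wy":0,"wz":-19},{"x":-8,"y":-75,"z":0,"wx":0,"wy":0,"wz":-26},{"x":-10,"y":-98,"z":0,"wx":0,"wy":0,"wz":-33}]' 0; python3 - <<'E'
from h import *
p=tray(.010,.045); to(*p,.12,23.5)
E
```

```text
t: 18.37
position: [0.5233, -0.2337, 0.1222]
orientation: [-0.0, 0.915, 0.404, -0.0]
ft_force: [0.2, -0.1, -0.7]
gripper_width: 0.0346
t 18.37 pos [ 0.5233 -0.2337  0.1222] jaw -42.29 tilt 0.04 w 0.0346 F [ 0.2 -0.1 -0.7] j6 0.24
 shift mm [  93.  -178.3    2.4] wz -65.79
```

```bash
python3 -m handwheel '[{"x":9,"y":-18,"z":0,"wx":0,"wy":0,"wz":-7},{"x":18,"y":-36,"z":0,"wx":0,"wy":0,"wz":-14},{"x":27,"y":-54,"z":0,"wx":0,"wy":0,"wz":-21},{"x":36,"y":-72,"z":0,"wx":0,"wy":0,"wz":-28},{"x":46,"y":-90,"z":0,"wx":0,"wy":0,"wz":-35}]' 0; python3 - <<'E'
from h import *
p=tray(.010,.045); to(*p,.12,23.5)
E
```

```text
t: 18.78
position: [0.4882, -0.1389, 0.1222]
orientation: [-0.0, 0.75, 0.661, -0.0]
ft_force: [-0.5, 0.1, -0.6]
gripper_width: 0.0345
t 18.78 pos [ 0.4882 -0.1389  0.1222] jaw -7.26 tilt 0.04 w 0.0345 F [-0.5  0.1 -0.6] j6 -0.24
 shift mm [ 88.9 -45.8   2.2] wz -30.76
```

```bash
python3 -m handwheel '[{"x":20,"y":-10,"z":0,"wx":0,"wy":0,"wz":-7},{"x":40,"y":-20,"z":0,"wx":0,"wy":0,"wz":-14},{"x":60,"y":-30,"z":0,"wx":0,"wy":0,"wz":-21},{"x":78,"y":-40,"z":0,"wx":0,"wy":0,"wz":-27},{"x":89,"y":-46,"z":0,"wx":0,"wy":0,"wz":-30.8}]' 0; python3 -m handwheel '[{"x":0,"y":0,"z":10,"wx":0,"wy":0,"wz":0},{"x":0,"y":0,"z":20,"wx":0,"wy":0,"wz":0},{"x":0,"y":0,"z":30,"wx":0,"wy":0,"wz":0},{"x":0,"y":0,"z":40,"wx":0,"wy":0,"wz":0},{"x":0,"y":0,"z":40,"wx":0,"wy":0,"wz":0}]' 0; python3 -m handwheel '[{"x":0,"y":0,"z":0,"wx":0,"wy":0,"wz":0},{"x":0,"y":0,"z":0,"wx":0,"wy":0,"wz":0},{"x":0,"y":0,"z":0,"wx":0,"wy":0,"wz":0},{"x":0,"y":0,"z":0,"wx":0,"wy":0,"wz":0}]' 0; python3 - <<'E'
from h import *
p=tray(.010,.045); to(*p,.0213,23.5)
b=snap("side","side15")[140:260,170:300]
cv2.imwrite("pics/c15.png",cv2.resize(b,None,fx=5,fy=5,interpolation=cv2.INTER_CUBIC))
E
```

```text
t: 19.2
position: [0.4536, -0.0438, 0.1219]
orientation: [-0.001, 0.548, 0.836, -0.0]
ft_force: [0.3, 0.7, -1.4]
gripper_width: 0.0349
t: 19.62
position: [0.4533, -0.046, 0.0791]
orientation: [-0.002, 0.551, 0.834, -0.001]
ft_force: [0.1, 0.6, -1.5]
gripper_width: 0.0345
t: 19.95
position: [0.456, -0.046, 0.0822]
orientation: [0.0, 0.551, 0.835, 0.0]
ft_force: [0.4, -0.3, -0.9]
gripper_width: 0.0352
t 19.95 pos [ 0.456  -0.046   0.0822] jaw 23.18 tilt 0.06 w 0.0352 F [ 0.4 -0.3 -0.9] j6 -0.6
 shift mm [ 1.8 -1.5 60.9] wz -0.32
```

View pics/c15.png

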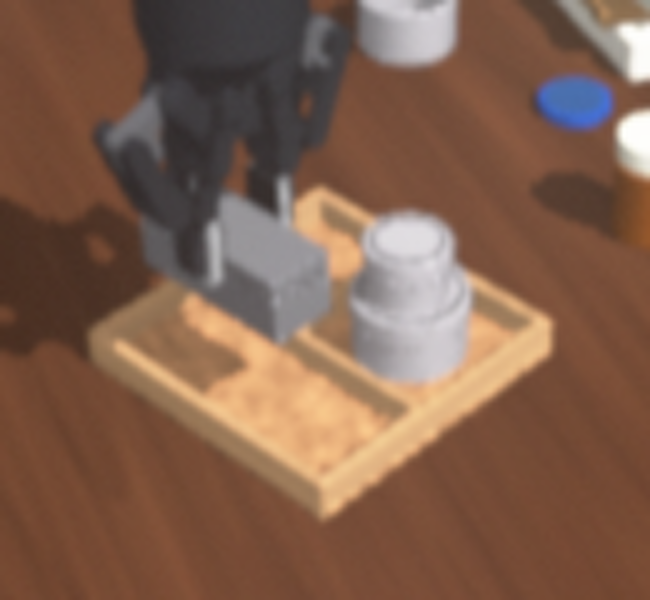

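The slide box is above the long bay and parallel to it. Lowering.

```bash
python3 -m handwheel '[{"x":1,"y":0,"z":10,"wx":0,"wy":0,"wz":-0.3},{"x":1,"y":0,"z":20,"wx":0,"wy":0,"wz":-0.3},{"x":1,"y":0,"z":30,"wx":0,"wy":0,"wz":-0.3},{"x":1,"y":0,"z":40,"wx":0,"wy":0,"wz":-0.3},{"x":1,"y":0,"z":46,"wx":0,"wy":0,"wz":-0.3}]' 0; python3 -m handwheel '[{"x":0,"y":0,"z":0,"wx":0,"wy":0,"wz":0},{"x":0,"y":0,"z":0,"wx":0,"wy":0,"wz":0},{"x":0,"y":0,"z":0,"wx":0,"wy":0,"wz":0},{"x":0,"y":0,"z":0,"wx":0,"wy":0,"wz":0}]' 0; python3 - <<'E'
from h import *
p=tray(.010,.045); to(*p,.0213,23.5)
E
```

```text
t: 20.42
position: [0.4536, -0.0445, 0.0338]
orientation: [-0.001, 0.548, 0.836, -0.001]
ft_force: [0.2, 1.0, -1.4]
gripper_width: 0.0347
t: 20.75
position: [0.4556, -0.0449, 0.0362]
orientation: [0.001, 0.548, 0.836, 0.0]
ft_force: [-0.3, 0.3, -1.5]
gripper_width: 0.0347
t 20.75 pos [ 0.4556 -0.0449  0.0362] jaw 23.5 tilt 0.06 w 0.0347 F [-0.3  0.3 -1.5] j6 -0.6
 shift mm [ 0.6 -1.6 14.9] wz -0.0
```

```bash
python3 -m handwheel '[{"x":0.5,"y":-1,"z":5,"wx":0,"wy":0,"wz":0},{"x":0.5,"y":-1,"z":10,"wx":0,"wy":0,"wz":0},{"x":0.5,"y":-1,"z":13.5,"wx":0,"wy":0,"wz":0},{"x":0.5,"y":-1,"z":13.5,"wx":0,"wy":0,"wz":0},{"x":0.5,"y":-1,"z":13.5,"wx":0,"wy":0,"wz":0}]' 0; python3 -m handwheel '[{"x":0,"y":0,"z":1,"wx":0,"wy":0,"wz":0},{"x":0,"y":0,"z":1,"wx":0,"wy":0,"wz":0},{"x":0,"y":0,"z":1,"wx":0,"wy":0,"wz":0}]' 0; python3 - <<'E'
from h import *
p=tray(.010,.045); to(*p,.0213,23.5)
E
```

```text
t: 21.17
position: [0.4535, -0.0447, 0.0219]
orientation: [-0.0, 0.548, 0.836, -0.0]
ft_force: [1.0, 0.3, -0.5]
gripper_width: 0.0346
t: 21.42
position: [0.4541, -0.0448, 0.0214]
orientation: [0.0, 0.548, 0.836, 0.0]
ft_force: [0.4, 0.8, -1.1]
gripper_width: 0.0347
t 21.42 pos [ 0.4541 -0.0448  0.0214] jaw 23.5 tilt 0.02 w 0.0347 F [ 0.4  0.8 -1.1] j6 -0.6
 shift mm [-0.1 -0.2  0.1] wz -0.0
```

```bash
python3 -m handwheel '[{"x":0,"y":0,"z":0.6,"wx":0,"wy":0,"wz":0},{"x":0,"y":0,"z":0.6,"wx":0,"wy":0,"wz":0},{"x":0,"y":0,"z":0.6,"wx":0,"wy":0,"wz":0}]' 0; python3 -m handwheel '[{"x":0,"y":0,"z":0,"wx":0,"wy":0,"wz":0},{"x":0,"y":0,"z":0,"wx":0,"wy":0,"wz":0},{"x":0,"y":0,"z":0,"wx":0,"wy":0,"wz":0}]' 0.6;  python3 -m handwheel '[{"x":0,"y":0,"z":-5,"wx":0,"wy":0,"wz":0},{"x":0,"y":0,"z":-20,"wx":0,"wy":0,"wz":0},{"x":0,"y":0,"z":-45,"wx":0,"wy":0,"wz":0},{"x":0,"y":0,"z":-75,"wx":0,"wy":0,"wz":0},{"x":0,"y":0,"z":-110,"wx":0,"wy":0,"wz":0}]' 0.6; python3 - <<'E'
from h import *
to(.696,-.0075,.15,90)
b=snap("side","side16")[140:260,170:300]
a=snap("top","top16")[120:260,190:330]
cv2.imwrite("pics/c16.png",np.hstack([cv2.resize(a,(400,400)),cv2.resize(b,(400,400),interpolation=cv2.INTER_CUBIC)]))
E
```

```text
t: 21.67
position: [0.4541, -0.0448, 0.0212]
orientation: [0.0, 0.548, 0.836, 0.0]
ft_force: [-0.4, -0.6, 5.1]
gripper_width: 0.0348
t: 21.92
position: [0.4541, -0.0447, 0.0206]
orientation: [0.0, 0.548, 0.836, 0.0]
ft_force: [-0.5, 0.2, -0.4]
gripper_width: 0.0513
t: 22.33
position: [0.4522, -0.0444, 0.1307]
orientation: [-0.002, 0.548, 0.836, -0.001]
ft_force: [1.3, 0.5, -0.5]
gripper_width: 0.0513
t 22.33 pos [ 0.4522 -0.0444  0.1307] jaw 23.5 tilt 0.22 w 0.0513 F [ 1.3  0.5 -0.5] j6 -0.6
 shift mm [-63.3 238.2 -20.2] wz -66.5
```

View pics/c16.png

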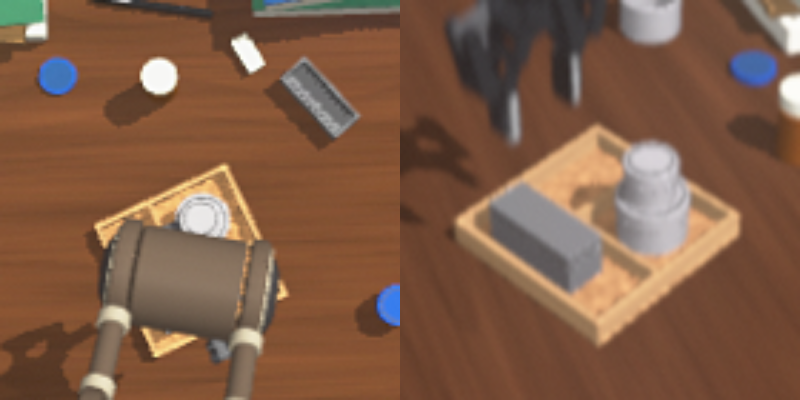

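The slide box lies flat in the long bay. Next, the jar with the same jaw angle.

```bash
python3 - <<'E'
from h import *
to(.696,-.0075,.10,23.5)
E
python3 -m handwheel '[{"x":-6,"y":10,"z":-6,"wx":0,"wy":0,"wz":0},{"x":-16,"y":42,"z":-6,"wx":0,"wy":0,"wz":0},{"x":-28,"y":78,"z":-6,"wx":0,"wy":0,"wz":0},{"x":-38,"y":115,"z":-6,"wx":0,"wy":0,"wz":0},{"x":-46,"y":150,"z":-6,"wx":0,"wy":0,"wz":0}]' 0.8; python3 - <<'E'
from h import *
to(.696,-.0075,.10,23.5)
E
```

```text
t 22.43 pos [ 0.459  -0.0457  0.1365] jaw 23.51 tilt 0.73 w 0.0509 F [1.7 0.1 0.1] j6 -0.6
 shift mm [-59.2 232.1  39.4] wz 0.01
t: 22.85
position: [0.6113, -0.0271, 0.1362]
orientation: [0.0, 0.549, 0.836, -0.0]
ft_force: [-0.2, -1.3, 0.6]
gripper_width: 0.0682
t 22.85 pos [ 0.6113 -0.0271  0.1362] jaw 23.47 tilt 0.01 w 0.0682 F [-0.2 -1.3  0.6] j6 -0.52
 shift mm [-15.8  85.5  36.2] wz -0.03
```

```bash
python3 -m handwheel '[{"x":-6,"y":28,"z":0,"wx":0,"wy":0,"wz":0},{"x":-12,"y":56,"z":0,"wx":0,"wy":0,"wz":0},{"x":-16,"y":76,"z":0,"wx":0,"wy":0,"wz":0},{"x":-16,"y":85,"z":0,"wx":0,"wy":0,"wz":0},{"x":-16,"y":85,"z":5,"wx":0,"wy":0,"wz":0}]' 0.9; python3 -m handwheel '[{"x":0,"y":0,"z":0,"wx":0,"wy":0,"wz":0},{"x":0,"y":0,"z":0,"wx":0,"wy":0,"wz":0},{"x":0,"y":0,"z":0,"wx":0,"wy":0,"wz":0}]' 0.9;python3 - <<'E'
from h import *
b=snap("side","side17")[100:210,240:360]
a=snap("top","top17")[100:220,190:310]
cv2.imwrite("pics/c17.png",np.hstack([cv2.resize(a,(400,400)),cv2.resize(b,(400,400),interpolation=cv2.INTER_CUBIC)]))
to(.696,-.0075,.022,23.5)
E
```

```text
t: 23.27
position: [0.6961, -0.0072, 0.1319]
orientation: [0.001, 0.548, 0.837, 0.001]
ft_force: [0.5, -1.0, 0.3]
gripper_width: 0.0769
t: 23.52
position: [0.6923, -0.0082, 0.131]
orientation: [-0.001, 0.548, 0.836, -0.001]
ft_force: [-0.5, 1.0, 0.7]
gripper_width: 0.0768
t 23.62 pos [ 0.6931 -0.0082  0.1318] jaw 23.48 tilt 0.04 w 0.0767 F [ 0.  -0.5 -0.1] j6 -0.48
 shift mm [ -0.5   3.  109.8] wz -0.02
```

View pics/c17.png

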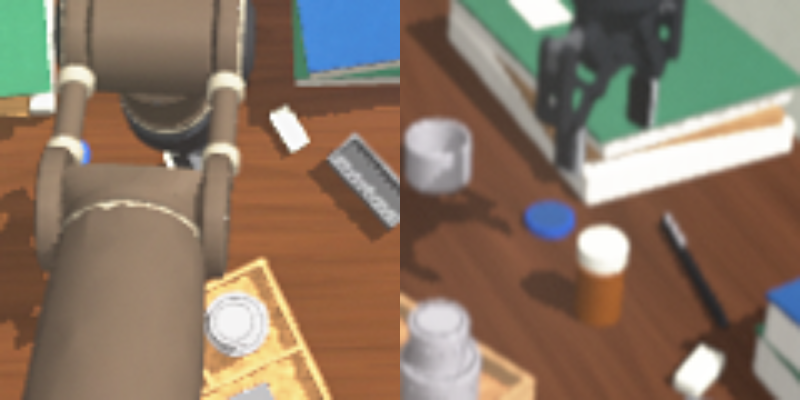

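```bash
python3 -m handwheel '[{"x":0,"y":2,"z":20,"wx":0,"wy":0,"wz":0},{"x":0,"y":2,"z":40,"wx":0,"wy":0,"wz":0},{"x":0,"y":2,"z":60,"wx":0,"wy":0,"wz":0},{"x":0,"y":2,"z":70,"wx":0,"wy":0,"wz":0},{"x":0,"y":2,"z":70,"wx":0,"wy":0,"wz":0}]' 0.9; python3 -m handwheel '[{"x":0,"y":0,"z":0,"wx":0,"wy":0,"wz":0},{"x":0,"y":0,"z":0,"wx":0,"wy":0,"wz":0},{"x":0,"y":0,"z":0,"wx":0,"wy":0,"wz":0},{"x":0,"y":0,"z":0,"wx":0,"wy":0,"wz":0}]' 0.9;python3 - <<'E'
from h import *
b=snap("side","side18")[110:200,260:350]
cv2.imwrite("pics/c18.png",cv2.resize(b,(500,500),interpolation=cv2.INTER_CUBIC))
to(.696,-.0075,.022,23.5)
E
```

```text
t: 24.03
position: [0.6929, -0.0071, 0.0585]
orientation: [-0.003, 0.548, 0.836, -0.002]
ft_force: [-0.2, -0.1, -0.5]
gripper_width: 0.0769
t: 24.37
position: [0.6973, -0.0072, 0.0635]
orientation: [0.001, 0.548, 0.836, 0.001]
ft_force: [-0.1, 0.1, -1.2]
gripper_width: 0.077
t 24.42 pos [ 0.697  -0.0071  0.0632] jaw 23.5 tilt 0.14 w 0.0768 F [ 0.5 -0.3 -0. ] j6 -0.48
 shift mm [ 0.1 -1.1 41.2] wz -0.0
```

View pics/c18.png

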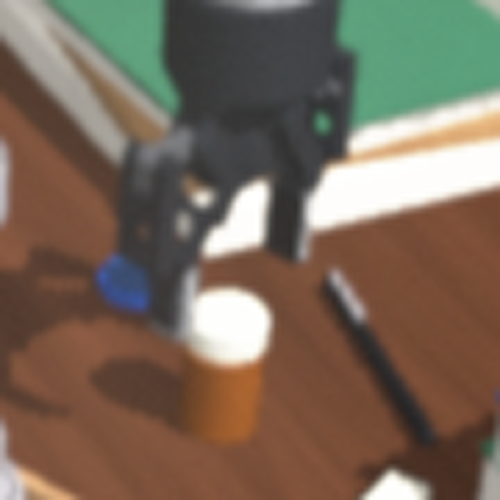

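```bash
python3 -m handwheel '[{"x":0,"y":-1,"z":10,"wx":0,"wy":0,"wz":0},{"x":0,"y":-1,"z":20,"wx":0,"wy":0,"wz":0},{"x":0,"y":-1,"z":30,"wx":0,"wy":0,"wz":0},{"x":0,"y":-1,"z":38,"wx":0,"wy":0,"wz":0},{"x":0,"y":-1,"z":40,"wx":0,"wy":0,"wz":0}]' 0.9; python3 -m handwheel '[{"x":0,"y":0,"z":0,"wx":0,"wy":0,"wz":0},{"x":0,"y":0,"z":0,"wx":0,"wy":0,"wz":0},{"x":0,"y":0,"z":0,"wx":0,"wy":0,"wz":0},{"x":0,"y":0,"z":0,"wx":0,"wy":0,"wz":0}]' 0.9;python3 - <<'E'
from h import *
to(.696,-.0075,.022,23.5)
E
python3 -m handwheel '[{"x":0,"y":0,"z":0,"wx":0,"wy":0,"wz":0},{"x":0,"y":0,"z":0,"wx":0,"wy":0,"wz":0},{"x":0,"y":0,"z":0,"wx":0,"wy":0,"wz":0},{"x":0,"y":0,"z":0,"wx":0,"wy":0,"wz":0},{"x":0,"y":0,"z":0,"wx":0,"wy":0,"wz":0}]' 0; python3 -m handwheel '[{"x":0,"y":0,"z":0,"wx":0,"wy":0,"wz":0},{"x":0,"y":0,"z":0,"wx":0,"wy":0,"wz":0},{"x":0,"y":0,"z":0,"wx":0,"wy":0,"wz":0},{"x":0,"y":0,"z":0,"wx":0,"wy":0,"wz":0},{"x":0,"y":0,"z":0,"wx":0,"wy":0,"wz":0}]' 0;python3 - <<'E'
from h import *
b=snap("side","side19")[110:200,260:350]
cv2.imwrite("pics/c19.png",cv2.resize(b,(500,500),interpolation=cv2.INTER_CUBIC))
to(.696,-.0075,.022,23.5)
E
```

```text
t: 24.83
position: [0.6927, -0.0073, 0.0183]
orientation: [-0.002, 0.548, 0.836, -0.001]
ft_force: [-0.9, -0.1, 0.3]
gripper_width: 0.077
t: 25.17
position: [0.6957, -0.0075, 0.0224]
orientation: [0.001, 0.548, 0.836, 0.0]
ft_force: [-0.6, 0.0, 0.5]
gripper_width: 0.077
t 25.17 pos [ 0.6957 -0.0075  0.0224] jaw 23.5 tilt 0.08 w 0.077 F [-0.6  0.   0.5] j6 -0.48
 shift mm [-0.1  0.2  0.4] wz -0.0
t: 25.58
position: [0.6956, -0.0075, 0.0223]
orientation: [0.001, 0.548, 0.836, 0.0]
ft_force: [1.2, -0.7, 1.3]
gripper_width: 0.0368
t: 26.0
position: [0.6956, -0.0075, 0.0223]
orientation: [0.001, 0.548, 0.836, 0.0]
ft_force: [0.2, -0.2, 4.7]
gripper_width: 0.0368
t 26.05 pos [ 0.6956 -0.0075  0.0223] jaw 23.5 tilt 0.07 w 0.0367 F [0.2 0.2 5.1] j6 -0.48
 shift mm [-0.1  0.3  0.3] wz 0.0
```

View pics/c19.png

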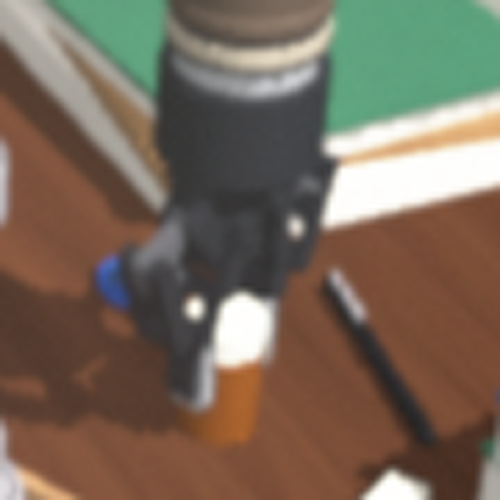

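```bash
python3 -m handwheel '[{"x":0,"y":0,"z":-6,"wx":0,"wy":0,"wz":0},{"x":0,"y":0,"z":-20,"wx":0,"wy":0,"wz":0},{"x":0,"y":0,"z":-45,"wx":0,"wy":0,"wz":0},{"x":0,"y":0,"z":-75,"wx":0,"wy":0,"wz":0},{"x":0,"y":0,"z":-105,"wx":0,"wy":0,"wz":0}]' 0; python3 - <<'E'
from h import *
p=tray(.046,-.036); print(p); to(*p,.12,23.5)
E
```

```text
t: 26.47
position: [0.6933, -0.0074, 0.1266]
orientation: [-0.002, 0.548, 0.836, -0.001]
ft_force: [0.3, -0.4, -0.7]
gripper_width: 0.0366
[0.51387171 0.02033973]
t 26.47 pos [ 0.6933 -0.0074  0.1266] jaw 23.5 tilt 0.22 w 0.0366 F [ 0.3 -0.4 -0.7] j6 -0.48
 shift mm [  97.  -153.5    7.3] wz -0.0
```

```bash
python3 -m handwheel '[{"x":8,"y":-13,"z":0,"wx":0,"wy":0,"wz":0},{"x":22,"y":-35,"z":0,"wx":0,"wy":0,"wz":0},{"x":38,"y":-60,"z":0,"wx":0,"wy":0,"wz":0},{"x":54,"y":-86,"z":0,"wx":0,"wy":0,"wz":0},{"x":70,"y":-112,"z":0,"wx":0,"wy":0,"wz":0}]' 0; python3 -m handwheel '[{"x":14,"y":-22,"z":0,"wx":0,"wy":0,"wz":0},{"x":24,"y":-38,"z":0,"wx":0,"wy":0,"wz":0},{"x":27,"y":-42,"z":0,"wx":0,"wy":0,"wz":0},{"x":27,"y":-42,"z":0,"wx":0,"wy":0,"wz":0},{"x":27,"y":-42,"z":0,"wx":0,"wy":0,"wz":0}]' 0; python3 -m handwheel '[{"x":0,"y":0,"z":8,"wx":0,"wy":0,"wz":0},{"x":0,"y":0,"z":18,"wx":0,"wy":0,"wz":0},{"x":0,"y":0,"z":30,"wx":0,"wy":0,"wz":0},{"x":0,"y":0,"z":40,"wx":0,"wy":0,"wz":0},{"x":0,"y":0,"z":40,"wx":0,"wy":0,"wz":0}]' 0; python3 -m handwheel '[{"x":0,"y":0,"z":0,"wx":0,"wy":0,"wz":0},{"x":0,"y":0,"z":0,"wx":0,"wy":0,"wz":0},{"x":0,"y":0,"z":0,"wx":0,"wy":0,"wz":0},{"x":0,"y":0,"z":0,"wx":0,"wy":0,"wz":0}]' 0; python3 - <<'E'
from h import *
p=tray(.046,-.036); to(*p,.0263,23.5)
b=snap("side","side20")[130:250,170:290]
cv2.imwrite("pics/c20.png",cv2.resize(b,(550,550),interpolation=cv2.INTER_CUBIC))
to(*p,.0263,23.5)
E
```

```text
t: 26.88
position: [0.5623, 0.0123, 0.1267]
orientation: [-0.001, 0.548, 0.836, -0.0]
ft_force: [0.2, -0.4, -0.9]
gripper_width: 0.0368
t: 27.3
position: [0.5162, 0.02, 0.1274]
orientation: [0.001, 0.548, 0.836, 0.001]
ft_force: [0.7, -0.1, -1.1]
gripper_width: 0.0368
t: 27.72
position: [0.5125, 0.0201, 0.0831]
orientation: [-0.003, 0.548, 0.836, -0.002]
ft_force: [-0.6, 0.8, -1.6]
gripper_width: 0.0369
t: 28.05
position: [0.5157, 0.02, 0.0872]
orientation: [0.001, 0.548, 0.836, 0.0]
ft_force: [0.6, -0.1, -2.2]
gripper_width: 0.037
t 28.05 pos [0.5157 0.02   0.0872] jaw 23.5 tilt 0.07 w 0.037 F [ 0.6 -0.1 -2.2] j6 -0.46
 shift mm [ 1.1 -1.7 60.9] wz 0.0
t 28.1 pos [0.5157 0.0201 0.0873] jaw 23.5 tilt 0.07 w 0.037 F [-0.2  0.8 -1.9] j6 -0.46
 shift mm [ 1.  -1.6 61. ] wz 0.0
```

View pics/c20.png

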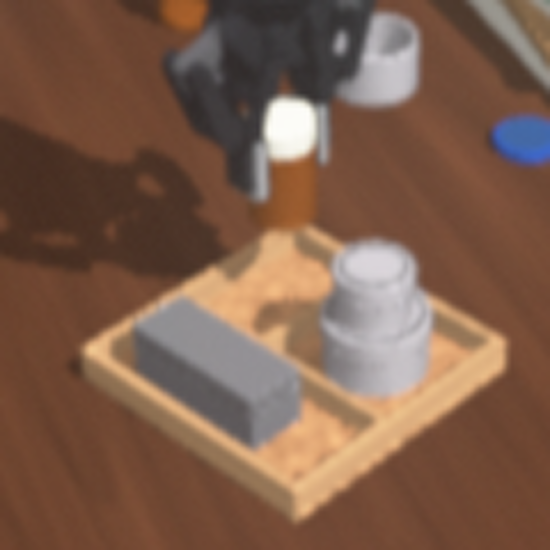

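The jar is upright over the far bay, clear of the stack and the box. Lowering.

```bash
python3 -m handwheel '[{"x":1,"y":-1,"z":8,"wx":0,"wy":0,"wz":0},{"x":1,"y":-1,"z":18,"wx":0,"wy":0,"wz":0},{"x":1,"y":-1,"z":28,"wx":0,"wy":0,"wz":0},{"x":1,"y":-1,"z":38,"wx":0,"wy":0,"wz":0},{"x":1,"y":-1,"z":46,"wx":0,"wy":0,"wz":0}]' 0; python3 -m handwheel '[{"x":0,"y":0,"z":0,"wx":0,"wy":0,"wz":0},{"x":0,"y":0,"z":0,"wx":0,"wy":0,"wz":0},{"x":0,"y":0,"z":0,"wx":0,"wy":0,"wz":0},{"x":0,"y":0,"z":0,"wx":0,"wy":0,"wz":0}]' 0; python3 - <<'E'
from h import *
p=tray(.046,-.036); to(*p,.0263,23.5)
b=snap("side","side21")[130:250,170:290]
cv2.imwrite("pics/c21.png",cv2.resize(b,(550,550),interpolation=cv2.INTER_CUBIC))
E
```

```text
t: 28.52
position: [0.5127, 0.0207, 0.0388]
orientation: [-0.001, 0.548, 0.836, -0.001]
ft_force: [-0.5, 0.1, -1.5]
gripper_width: 0.0367
t: 28.85
position: [0.5144, 0.0206, 0.0411]
orientation: [0.0, 0.548, 0.836, 0.0]
ft_force: [0.8, 1.0, -1.8]
gripper_width: 0.0368
t 28.85 pos [0.5144 0.0206 0.0411] jaw 23.5 tilt 0.06 w 0.0368 F [ 0.8  1.  -1.8] j6 -0.45
 shift mm [ 0.  -0.6 14.8] wz -0.0
```

View pics/c21.png

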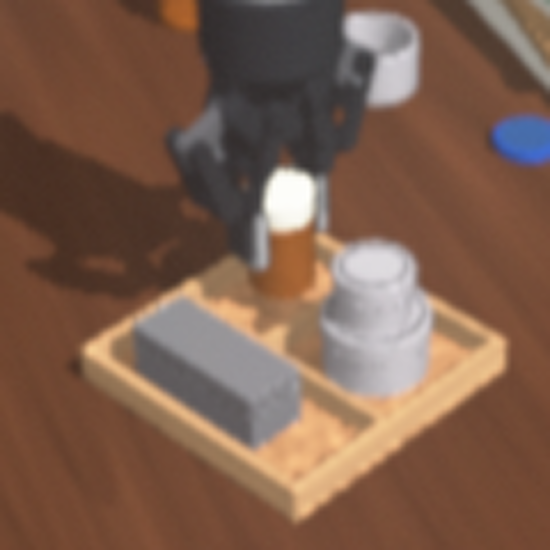

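```bash
python3 -m handwheel '[{"x":0,"y":0,"z":5,"wx":0,"wy":0,"wz":0},{"x":0,"y":0,"z":10,"wx":0,"wy":0,"wz":0},{"x":0,"y":0,"z":13.5,"wx":0,"wy":0,"wz":0},{"x":0,"y":0,"z":13.5,"wx":0,"wy":0,"wz":0},{"x":0,"y":0,"z":13.5,"wx":0,"wy":0,"wz":0}]' 0; python3 -m handwheel '[{"x":0,"y":0,"z":1.4,"wx":0,"wy":0,"wz":0},{"x":0,"y":0,"z":1.4,"wx":0,"wy":0,"wz":0},{"x":0,"y":0,"z":1.4,"wx":0,"wy":0,"wz":0}]' 0; python3 - <<'E'
from h import *
p=tray(.046,-.036); to(*p,.0263,23.5)
E
```

```text
t: 29.32
position: [0.5135, 0.0206, 0.0268]
orientation: [-0.0, 0.548, 0.836, -0.0]
ft_force: [0.1, 0.0, -1.7]
gripper_width: 0.0368
t: 29.57
position: [0.5138, 0.0206, 0.0262]
orientation: [-0.0, 0.548, 0.836, -0.0]
ft_force: [-2.2, -0.5, 4.2]
gripper_width: 0.0369
t 29.57 pos [0.5138 0.0206 0.0262] jaw 23.5 tilt 0.02 w 0.0369 F [-2.2 -0.5  4.2] j6 -0.45
 shift mm [-0.3 -0.  -0.1] wz 0.0
```

The jar touches the floor with 4 N. Releasing and withdrawing.

```bash
python3 -m handwheel '[{"x":0,"y":0,"z":0,"wx":0,"wy":0,"wz":0},{"x":0,"y":0,"z":0,"wx":0,"wy":0,"wz":0},{"x":0,"y":0,"z":0,"wx":0,"wy":0,"wz":0},{"x":0,"y":0,"z":0,"wx":0,"wy":0,"wz":0}]' 0.63;  python3 -m handwheel '[{"x":0,"y":0,"z":-5,"wx":0,"wy":0,"wz":0},{"x":0,"y":0,"z":-20,"wx":0,"wy":0,"wz":0},{"x":0,"y":0,"z":-45,"wx":0,"wy":0,"wz":0},{"x":0,"y":0,"z":-75,"wx":0,"wy":0,"wz":0},{"x":0,"y":0,"z":-110,"wx":0,"wy":0,"wz":0}]' 0.63; python3 - <<'E'
from h import *
to(.45,.30,.2,23.5)
E
```

```text
t: 29.9
position: [0.5138, 0.0206, 0.0257]
orientation: [0.0, 0.548, 0.836, 0.0]
ft_force: [0.1, -0.2, 0.2]
gripper_width: 0.0539
t: 30.32
position: [0.5122, 0.0206, 0.1357]
orientation: [-0.002, 0.548, 0.836, -0.001]
ft_force: [0.6, -0.4, -0.2]
gripper_width: 0.0537
t 30.32 pos [0.5122 0.0206 0.1357] jaw 23.5 tilt 0.22 w 0.0537 F [ 0.6 -0.4 -0.2] j6 -0.45
 shift mm [281.1  54.2 -64.1] wz -0.0
```

Moving aside to clear the top view.

```bash
python3 -m handwheel '[{"x":10,"y":0,"z":-10,"wx":0,"wy":0,"wz":0},{"x":45,"y":5,"z":-20,"wx":0,"wy":0,"wz":0},{"x":80,"y":10,"z":-30,"wx":0,"wy":0,"wz":0},{"x":115,"y":15,"z":-40,"wx":0,"wy":0,"wz":0},{"x":150,"y":20,"z":-50,"wx":0,"wy":0,"wz":0}]' 0.63; python3 -m handwheel '[{"x":30,"y":0,"z":0,"wx":0,"wy":0,"wz":0},{"x":60,"y":0,"z":0,"wx":0,"wy":0,"wz":0},{"x":90,"y":0,"z":0,"wx":0,"wy":0,"wz":0},{"x":105,"y":0,"z":0,"wx":0,"wy":0,"wz":0},{"x":110,"y":0,"z":0,"wx":0,"wy":0,"wz":0}]' 0.63; python3 -m handwheel '[{"x":0,"y":0,"z":0,"wx":0,"wy":0,"wz":0},{"x":0,"y":0,"z":0,"wx":0,"wy":0,"wz":0},{"x":0,"y":0,"z":0,"wx":0,"wy":0,"wz":0},{"x":0,"y":0,"z":0,"wx":0,"wy":0,"wz":0},{"x":0,"y":0,"z":0,"wx":0,"wy":0,"wz":0}]' 0.63; python3 - <<'E'
from h import *
a=snap("top","topF"); b=snap("side","sideF")
cv2.imwrite("pics/cF.png",np.hstack([cv2.resize(a[120:260,170:310],(400,400),interpolation=cv2.INTER_CUBIC),cv2.resize(b[120:260,160:300],(400,400),interpolation=cv2.INTER_CUBIC)]))
cv2.imwrite("pics/topFb.png",cv2.resize(a,(800,600)))
hsv=cv2.cvtColor(a,cv2.COLOR_BGR2HSV); S,V=hsv[...,1].astype(int),hsv[...,2].astype(int)
al=np.radians(TY); Q=np.array([[np.cos(al),np.sin(al)],[-np.sin(al),np.cos(al)]])
m=((S<60)&(V>120)).astype(np.uint8); m[:175]=0;m[248:]=0;m[:,:222]=0;m[:,:][:,290:]=0
n,l,st,ce=cv2.connectedComponentsWithStats(m)
for k in range(1,n):
    if st[k,4]>30: print(st[k],ce[k].round(1),[ (Q@(cast("top",*ce[k],z)[:2]-TC)).round(4) for z in (.04,.066,.07)])
# change of the stay objects
d=cv2.absdiff(cv2.imread("pics/top0.png"),a).max(2)
for nm,(x,y) in (("open tin",(177,165)),("open jar",(138,192)),("open box",(302,155))): print(nm,d[y-14:y+14,x-14:x+14].max(),d[y-14:y+14,x-14:x+14].mean())
to(.45,.30,.2,23.5)
E
```

```text
t: 30.73
position: [0.4713, 0.1675, 0.1863]
orientation: [-0.0, 0.549, 0.836, 0.0]
ft_force: [0.4, 1.0, 0.3]
gripper_width: 0.0539
t: 31.15
position: [0.4269, 0.2691, 0.1856]
orientation: [-0.0, 0.547, 0.837, 0.0]
ft_force: [0.1, 0.2, -0.3]
gripper_width: 0.0538
t: 31.57
position: [0.4289, 0.2661, 0.1857]
orientation: [0.0, 0.549, 0.836, -0.0]
ft_force: [0.4, -0.2, 0.3]
gripper_width: 0.0539
[251 187  20  20 300] [260.5 196.7] [array([-0.0296, -0.0321]), array([-0.0289, -0.0297]), array([-0.0288, -0.0294])]
[231 199  14  13 133] [237.4 205.2] [array([ 0.0463, -0.0385]), array([ 0.0455, -0.0359]), array([ 0.0454, -0.0355])]
[244 215  31  22 335] [258.6 225.4] [array([0.0132, 0.0459]), array([0.0131, 0.0467]), array([0.013 , 0.0469])]
open tin 29 17.982142857142858
open jar 27 17.557397959183675
open box 26 16.901785714285715
t 31.67 pos [0.4289 0.2663 0.1858] jaw 23.42 tilt 0.01 w 0.0539 F [-0.7  0.2 -0.5] j6 0.06
 shift mm [ 22.5  32.8 -14.2] wz -0.08
```

View pics/cF.png

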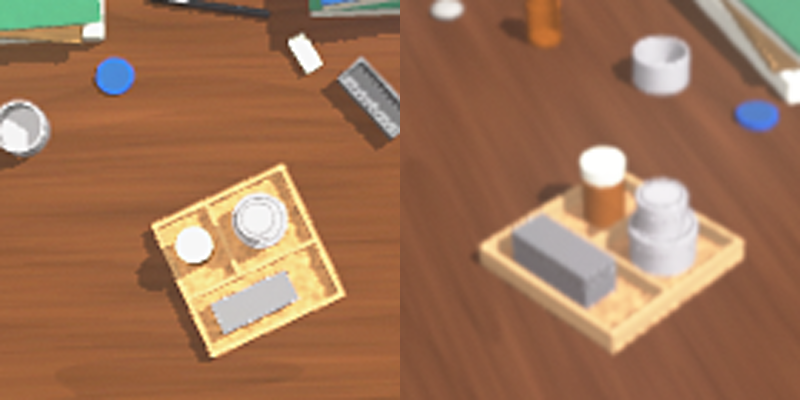

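View pics/topFb.png

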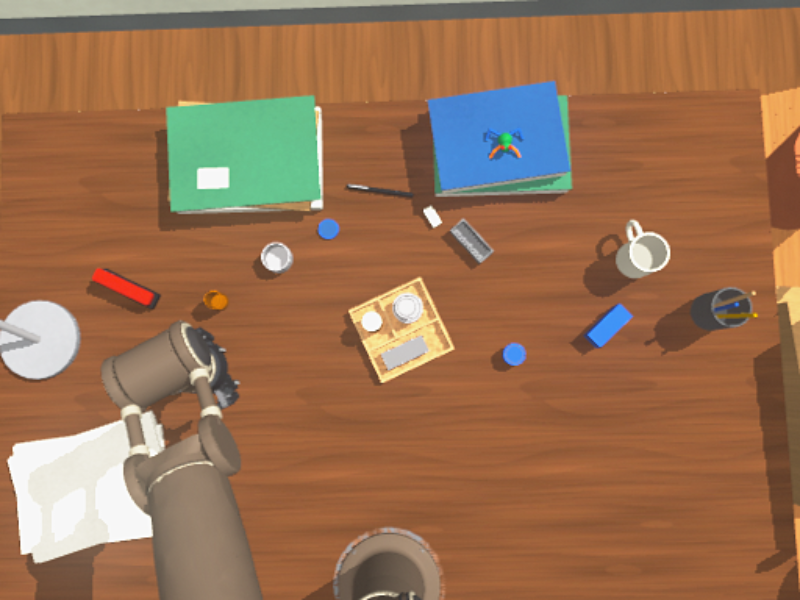

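All four are in place: the stack at (407,308), the jar at (372,322) and the slide box at (404,352). The lookalikes are still at (277,257), (215,300) and (470,242), and the arm is clear. Handing in.

```bash
python3 -c "
from cell import robot
print(robot.close_job()); print(robot.sense()['t'])"
```

```text
the job is handed in; nothing more can be done
None
the job is handed in; nothing more can be done
```

All four closed containers are packed upright in the tray, and I handed the job in at about 31.7 s. I moved them in this order: large tin, small tin onto its lid, slide box, capped jar. Each was lowered to the expected height before release; a contact force of about 3–5 N showed for all but the large tin. The hand-in gives no verdict.

Last top-view measurements in tray coordinates, all inside the allowed ranges:

| Container | x, y (mm) |
|---|---|
| Large tin | about −29, −32 (lid measured before stacking) |
| Small tin | about −29, −29 (2–3 mm off the large tin's centre) |
| Slide box | about 13, 46 |
| Jar | about 45.5, −36 |

- **Upright and clear:** both final pictures show all four upright and the arm well clear of everything.
- **Look-alikes:** the open tin, open jar and open slide box show no shift between the first and last top views. The picture difference there was an even change in brightness, with no moved edges. The blue look-alikes also stayed where they were.
- **Disagreements:** the two cameras differed by about 1–2 mm, within the stated calibration. The gripper read 1–3.5 mm less than the given object sizes. Neither affected the placing.
- **Not measured:** final heights and tilts were judged from the release height and the pictures only.

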